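# Unstack the glaze test bars and file each beside its jar

### The job

The fired glaze test bars have come out of the kiln criss-crossed in a stack on the round batt. Take the stack apart and set each bar on the cork strip beside the jar of its own colour, lying flat, centred on the strip and lined up along it. The glaze chips easily, so do not topple, tip over or drop any bar.

Things in the scene. Friction and masses are not known exactly. Their poses are not given: they have to be found in the camera images.
- bar_blue_center (a point): Centre (half-way up) of the cobalt blue glazed ceramic test bar, 130 long x 34 wide x 28 high (mm), about 0.24 kg, thin tan foot. x along its length, y across, z up. It starts as one of the two bottom bars of the stack (centre 26 mm above the table), parallel, about 84 mm apart, on a fixed round brown batt 180 mm across, 12 mm thick.
- bar_green_center (a point): Centre (half-way up) of the dark green glazed ceramic test bar, 130 long x 34 wide x 28 high (mm), about 0.24 kg, thin tan foot. x along its length, y across, z up. It starts as one of the two middle bars of the stack (centre 54 mm above the table), parallel, about 84 mm apart, across the two bottom bars.
- bar_yellow_center (a point): Centre (half-way up) of the yellow glazed ceramic test bar, 130 long x 34 wide x 28 high (mm), about 0.24 kg, thin tan foot. x along its length, y across, z up. It starts as one of the two middle bars of the stack (centre 54 mm above the table), parallel, about 84 mm apart, across the two bottom bars.
- bar_white_center (a point): Centre (half-way up) of the white glazed ceramic test bar, 130 long x 34 wide x 28 high (mm), about 0.24 kg, thin tan foot. x along its length, y across, z up. It starts as one of the two bottom bars of the stack (centre 26 mm above the table), parallel, about 84 mm apart, on a fixed round brown batt 180 mm across, 12 mm thick.
- bar_black_center (a point): Centre (half-way up) of the black glazed ceramic test bar, 130 long x 34 wide x 28 high (mm), about 0.24 kg, thin tan foot. x along its length, y across, z up. It starts alone on top of the stack, centre 82 mm above the table, across the two middle bars.
- holder_blue: Place of the cobalt blue glaze: fixed grey board 226 x 75 mm, 8 mm thick, with a flush tan cork strip 150 x 54 mm and a fixed cobalt blue jar 51 mm across, top 52 mm above the table. Origin: under the strip's middle at table height (strip surface at +8 mm, a bar on it has its centre at +22 mm). x along the strip to the jar (axis at x = +112 mm; board x = -78 to +148 mm), y across, z up.
- holder_green: Place of the dark green glaze: fixed grey board 226 x 75 mm, 8 mm thick, with a flush tan cork strip 150 x 54 mm and a fixed dark green jar 51 mm across, top 52 mm above the table. Origin: under the strip's middle at table height (strip surface at +8 mm, a bar on it has its centre at +22 mm). x along the strip to the jar (axis at x = +112 mm; board x = -78 to +148 mm), y across, z up.
- holder_yellow: Place of the yellow glaze: fixed grey board 226 x 75 mm, 8 mm thick, with a flush tan cork strip 150 x 54 mm and a fixed yellow jar 51 mm across, top 52 mm above the table. Origin: under the strip's middle at table height (strip surface at +8 mm, a bar on it has its centre at +22 mm). x along the strip to the jar (axis at x = +112 mm; board x = -78 to +148 mm), y across, z up.
- holder_white: Place of the white glaze: fixed grey board 226 x 75 mm, 8 mm thick, with a flush tan cork strip 150 x 54 mm and a fixed white jar 51 mm across, top 52 mm above the table. Origin: under the strip's middle at table height (strip surface at +8 mm, a bar on it has its centre at +22 mm). x along the strip to the jar (axis at x = +112 mm; board x = -78 to +148 mm), y across, z up.
- holder_black: Place of the black glaze: fixed grey board 226 x 75 mm, 8 mm thick, with a flush tan cork strip 150 x 54 mm and a fixed black jar 51 mm across, top 52 mm above the table. Origin: under the strip's middle at table height (strip surface at +8 mm, a bar on it has its centre at +22 mm). x along the strip to the jar (axis at x = +112 mm; board x = -78 to +148 mm), y across, z up.
Not all that is in view belongs to the job. Leave any red look-alike of the part that bears bar_yellow_center alone.

How it is judged (in metres and radians):
At the end, for the whole second after the job is handed in: Every bar lies flat and at rest on the cork strip of the holder of its own colour, its centre within 13 mm of the strip's middle both along and across, its length within 0.2 rad of the strip's (either way round), and released (x of bar_blue_center in the frame of holder_blue between -0.013 and 0.013 m and y of bar_blue_center in the frame of holder_blue between -0.013 and 0.013 m and z of bar_blue_center in the frame of holder_blue between 0.017 and 0.027 m and angle between the x axis of bar_blue_center and the x axis of holder_blue, either way round below 0.2 rad and angle between each of bar_blue_center, bar_green_center, bar_yellow_center, bar_white_center, bar_black_center's own z axis and vertical below 0.1 rad and linear speed of each of bar_blue, bar_green, bar_yellow, bar_white, bar_black below 0.02 m/s and x of bar_green_center in the frame of holder_green between -0.013 and 0.013 m and y of bar_green_center in the frame of holder_green between -0.013 and 0.013 m and z of bar_green_center in the frame of holder_green between 0.017 and 0.027 m and angle between the x axis of bar_green_center and the x axis of holder_green, either way round below 0.2 rad and x of bar_yellow_center in the frame of holder_yellow between -0.013 and 0.013 m and y of bar_yellow_center in the frame of holder_yellow between -0.013 and 0.013 m and z of bar_yellow_center in the frame of holder_yellow between 0.017 and 0.027 m and angle between the x axis of bar_yellow_center and the x axis of holder_yellow, either way round below 0.2 rad and x of bar_white_center in the frame of holder_white between -0.013 and 0.013 m and y of bar_white_center in the frame of holder_white between -0.013 and 0.013 m and z of bar_white_center in the frame of holder_white between 0.017 and 0.027 m and angle between the x axis of bar_white_center and the x axis of holder_white, either way round below 0.2 rad and x of bar_black_center in the frame of holder_black between -0.013 and 0.013 m and y of bar_black_center in the frame of holder_black between -0.013 and 0.013 m and z of bar_black_center in the frame of holder_black between 0.017 and 0.027 m and angle between the x axis of bar_black_center and the x axis of holder_black, either way round below 0.2 rad); the robot touches nothing.
It fails at once if a bar tipped over (more than about 40 degrees) (angle between any of bar_blue_center, bar_green_center, bar_yellow_center, bar_white_center, bar_black_center's own z axis and vertical above 0.7 rad).
It fails at once if a bar dropped (falling faster than 0.7 m/s with no finger on it: a drop of more than about 25 mm) ((linear speed of bar_blue above 0.7 m/s and contact force between bar_blue and the fingers below 0.05 N) or (linear speed of bar_green above 0.7 m/s and contact force between bar_green and the fingers below 0.05 N) or (linear speed of bar_yellow above 0.7 m/s and contact force between bar_yellow and the fingers below 0.05 N) or (linear speed of bar_white above 0.7 m/s and contact force between bar_white and the fingers below 0.05 N) or (linear speed of bar_black above 0.7 m/s and contact force between bar_black and the fingers below 0.05 N)).
It also fails if it takes over 128 s, if anything falls off the work surface, if the arm or the gripper's body presses on something with over 40 N, if the wrist force passes 120 N, or if a joint passes its speed limit or range.

### The arm

A 6-joint arm with a two-finger parallel gripper is mounted at the origin on the work surface. World frame = base frame: x ahead of the robot, y to its left, z up, the work surface at z = 0. Lengths are in m, angles in degrees, forces in N, time in s.
With the tool pointing down it reaches from about 0.4 to 0.825 m from the base axis. Payload 7 kg.
Tool frame: the origin (TCP) lies midway between the tips of the shut fingers; the grasp point (between the pads) lies hold_point_z behind it (hold_point_z is the distance from the TCP to the grasp point, in m); z points along the fingers, y is the line along which they close (so a half turn about z gives the same grasp; the last joint's range is limited). The gripper opens to 88 mm and grips with 3 to 60 N. Pads are 19 mm wide; open, the fingers measure 130 mm over their backs; the gripper's body (78 mm by 193 mm) begins 47 mm behind the grasp point.
Start: joints at [86.809, 20.546, 0.682, 0, -70.136, -16.507], TCP at [0.228, 0.635, 0.227] pointing down, gripper open.
Joint ranges: [-176.03, 176.03], [-82.01, 121.73], [-58.28, 71.71], [-173.87, 95.51], [-174.79, -0.11], [-173.66, 173.66]. Speed limits (degrees/s): [136.94, 136.94, 172.46, 180, 180, 180].

### API

Orientations are given as [roll, pitch, yaw] about the fixed x, y, z axes, in that order (R = Rz(yaw) Ry(pitch) Rx(roll)).
In Python, from plant import * gives the robot as it stands.
- The arm moves only by the tool step_arm, never from a script. Its argument "steps" is a list that holds one entry, the list of rows, each a list of 6 numbers: the shift along the tool's x, y, z scaled (see below), then the turn, a rotation vector about the tool's x, y, z scaled (see below). In form: [[[tx, ty, tz, wx, wy, wz], ...]]. A call has 1 to 20 rows; each row is the pose to reach, as a shift and turn from the pose commanded when the call began, along the tool's axes at that moment; what a row does not reach only later rows make up. The controller multiplies each number of a shift by 100 mm and each number of a turn by 0.5 rad. A row lasts 1/10 s, in which the tool goes at most 50 mm and 8.59 degrees, less where a joint would pass 70% of its speed; a pose out of reach is approached as far as the arm can. A call with a number of a shift or a turn outside -1 to 1 is refused whole. A call with a gripper value outside its range is refused whole. "jaw" is the closure in counts, from 0 (fully open) to 255 (shut), set as the call begins (left out, the last holds). The fingers move at their own pace and stop on an object; the grip force is fixed at half the most. Time passes only in rows, so rows that repeat a pose let the fingers close. It gives the time, the measured TCP pose, the force, the opening and the grip force at its end, in the units of the state.
- get_obs(): the state, without advancing time (a new reading comes with each control period).
- snapshot(name): name is "scene" or "side" or "wrist"; returns (picture, depth): 480x640x3 uint8, red, green, blue; 480x640 float32, m along the optical axis (not along the pixel's ray), 0 where there is no reading.
- calibration(name): a dict with "mtx" (3x3 intrinsics, pixels), "rvec" (rotation vector, rad) and "tvec" (3), from world to camera coordinates, as OpenCV has them. Camera axes: x right, y down, z forward; pixel columns grow to the right and rows downward; lengths in m; the calibration is good to about 2 mm. A picture is of the moment at which its call begins: read the wrist's pose just before it. calibration takes no time and is no camera call; for the wrist camera it gives the pose at the moment of the call.
- close_job(): hands the job in; it is judged then, once.
The state is a dict: "clock": time; "joint_pos": joint angles; "qvel": joint speeds; "tau": joint torques, N m; "tool_pos": TCP position; "orientation": TCP orientation; "force": force on the tool from outside, world axes, zero at the start; "moment": the same for the moment, N m; "opening": finger opening in m; "gripper_force": force on a finger pad.
Only numpy, scipy, OpenCV 4.12 (cv2) and the standard library are available. Lean on these libraries where they do the work, as an engineer would, in place of code of your own. Each camera call takes 0.05 s, during which the arm holds its last target. There are 200 camera calls.

## Working session

There is one attempt and no reset: what is moved stays moved. The work goes in short steps, Python scripts to look and compute and a tool call to move; the robot and the scene stay as the last step left them, time stands still between calls to the robot, and variables do not carry over. Pictures are saved under pics/ and viewed, at most 14 in all, crops included, and the job is handed in when it is done.

Besides the shell and the picture viewer there is one more tool, called after "Emit:" by a JSON object that holds its "op" and its "data", one argument or row to a line. step_arm: Moves the arm, as the interface text tells. Its arguments: {"type":"object","properties":{"steps":{"type":"array","items":{"type":"array","items":{"type":"array","items":{"type":"number","minimum":-1,"maximum":1}}}},"jaw":{"type":"number"}},"required":["steps"]}

```bash
ls; mkdir -p pics; python3 - <<'E'
from plant import *
import cv2,numpy as np
o=get_obs();print(o)
for n in ("scene","side"):
    p,d=snapshot(n);cv2.imwrite(f"pics/{n}0.png",p[:,:,::-1]);np.save(f"pics/{n}0.npy",d)
    c=calibration(n);print(n,c)
E
```

```text
pics
{'clock': 0.0, 'joint_pos': array([ 8.68117458e+01,  2.05900624e+01,  6.31846868e-01, -1.87058227e-02,
       -7.01356665e+01, -1.65067070e+01]), 'qvel': array([-0.02439393,  0.02463354, -0.07324287,  0.04644382,  0.02378229,
       -0.04688503]), 'tau': array([ 1.10813248e-04, -5.82710302e+01,  2.93079096e+01,  6.99776977e+00,
        7.21077886e-03, -1.57907593e-04]), 'tool_pos': array([0.22735387, 0.63502467, 0.225628  ]), 'orientation': array([ 1.79904991e+02, -9.81698881e-03, -1.97013236e+01]), 'force': array([-0.82869106, -0.3844891 , -0.67470877]), 'moment': array([0.01182954, 0.04132534, 0.00542069]), 'gripper_force': 0.0, 'opening': 0.08767345880839102}
scene {'mtx': array([[558.21291984,   0.        , 318.77290248],
       [  0.        , 558.21291984, 231.69620133],
       [  0.        ,   0.        ,   1.        ]]), 'rvec': array([ 1.80796458,  1.94356805, -0.61079338]), 'tvec': array([-0.00285039, -0.31950871,  1.6340147 ])}
side {'mtx': array([[499.20721206,   0.        , 324.92554156],
       [  0.        , 499.20721206, 238.16745344],
       [  0.        ,   0.        ,   1.        ]]), 'rvec': array([ 2.10475473, -0.31142473,  0.16067618]), 'tvec': array([-0.41584529,  0.15641725,  1.0356733 ])}
```

View pics/scene0.png

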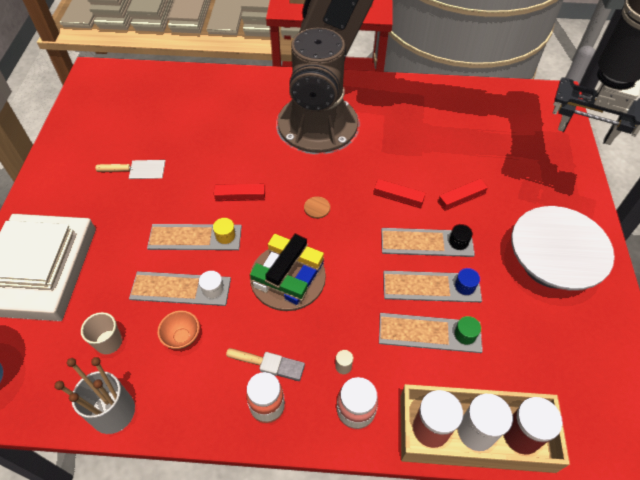

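View pics/side0.png

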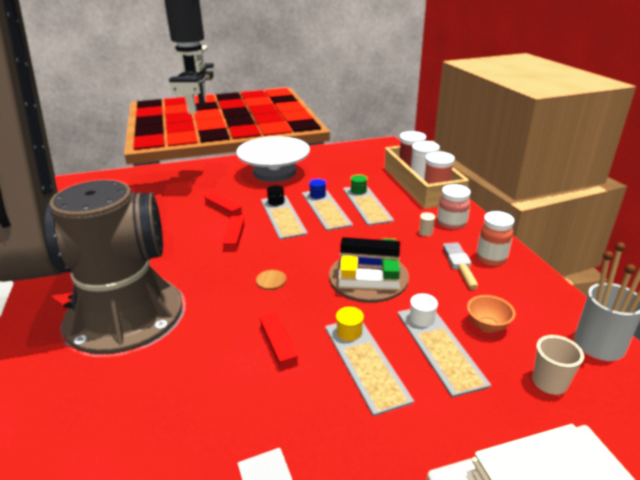

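The scene view shows these items (pixels):

- **Stack:** about (288,268). Black is on top, yellow and green are in the middle, and white and blue are at the bottom.
- **Cork strips:** yellow (180,237), white (165,288), black (410,241), blue (417,285), green (415,331).
- **Red look-alikes:** (240,192), (399,193) and (463,194). I'll leave these alone. The yellow bar is the one in the stack at (295,250).

Next I'll measure and confirm in an enlarged crop.

```bash
cat > h.py <<'E'
from plant import *
import cv2,numpy as np
def plane(c,px,z):
    R=cv2.Rodrigues(np.array(c["rvec"],float))[0];t=np.array(c["tvec"],float).ravel()
    px=np.array(px,float).reshape(-1,2)
    r=np.c_[px,np.ones(len(px))]@np.linalg.inv(c["mtx"]).T@R
    C=-R.T@t
    return C+r*((z-C[2])/r[:,2])[:,None]
def rect(c,mask,z):
    """oriented rect of mask's outline on the plane z: centre mm, sizes mm, angle deg of long side"""
    cs=cv2.findContours(mask,cv2.RETR_EXTERNAL,cv2.CHAIN_APPROX_NONE)[0]
    k=max(cs,key=cv2.contourArea).reshape(-1,2)
    w=plane(c,k,z)[:,:2]*1000
    (x,y),(a,b),th=cv2.minAreaRect(w.astype(np.float32))
    if b>a:a,b,th=b,a,th+90
    return np.round([x,y,a,b,(th+90)%180-90],1)
E
python3 - <<'E'
from h import *
p=cv2.imread("pics/scene0.png");c=calibration("scene")
hsv=cv2.cvtColor(p,cv2.COLOR_BGR2HSV)
for n,(u,v) in dict(yellow=(180,237),white=(165,288),black=(410,241),blue=(417,285),green=(415,331)).items():
    m=((hsv[:,:,0]>6)&(hsv[:,:,0]<28)&(hsv[:,:,1]>50)&(hsv[:,:,1]<215)&(hsv[:,:,2]>120)).astype(np.uint8)*255
    roi=np.zeros_like(m);roi[v-18:v+18,u-42:u+(38 if n!='yellow' else 30)]=1
    m=cv2.morphologyEx(m*roi,cv2.MORPH_OPEN,np.ones((3,3)))
    print(n,rect(c,m,.008))
j=dict(yellow=(224,231),white=(211,285),black=(461,237),blue=(467,281),green=(468,330))
for n,q in j.items(): pass
print(np.round(plane(c,[(288,278)],.012)*1000))
print(np.round(plane(c,[(301,241),(274,276)],.096)*1000), )
a=cv2.resize(p[220:316,235:345],None,fx=5.4,fy=5.4,interpolation=cv2.INTER_CUBIC)
cv2.imwrite("pics/crop1.png",a)
E
```

```text
yellow [ 432.2 -313.1  151.1   55.4  -87.2]
white [ 577.3 -317.3  152.3   56.4  -89.7]
black [403.5 265.5 152.9  56.9 -88.2]
blue [529.3 271.3 152.5  56.3 -87.8]
green [646.9 261.8 152.2  56.3  88.6]
[[537. -32.  12.]]
[[486.  -4.  96.]
 [583. -55.  96.]]
```

View pics/crop1.png

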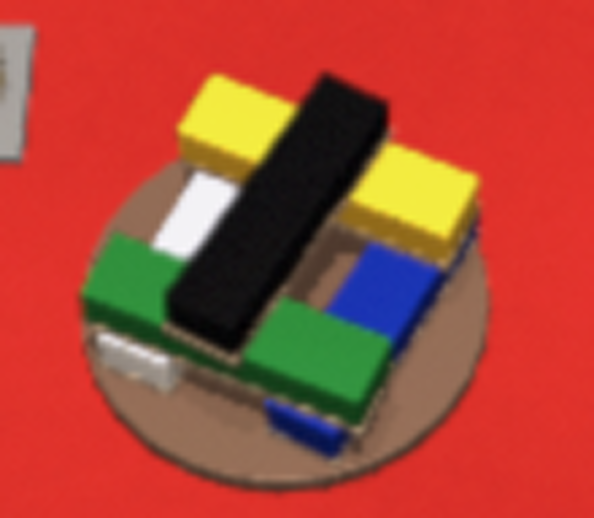

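The crop confirms it. Black is on top, lying from crop (357,90) to (203,322). Yellow is the upper middle bar and green the lower one. White is bottom left and blue bottom right. I'll check the hand camera's offset next, then move.

```bash
cat >> h.py <<'E'
from scipy.spatial.transform import Rotation as Ro
def go(pos,yaw,o=None):
    """tool-frame shift (units of 100mm) and wz (units of 0.5 rad) to a tool-down pose, from measured pose"""
    o=o or get_obs();R=Ro.from_euler('xyz',o["orientation"],degrees=True)
    d=R.inv().apply(np.array(pos)-o["tool_pos"])*10
    w=(R.inv()*Ro.from_euler('xyz',[180,0,yaw],degrees=True)).as_rotvec()/.5
    print("shift",d.round(3),"turn",w.round(3))
E
python3 - <<'E'
from h import *
import plant
print([n for n in dir(plant) if n[0]!='_'])
try: print(hold_point_z)
except Exception as e: print(e)
o=get_obs();c=calibration("wrist");R=cv2.Rodrigues(c["rvec"])[0];C=-R.T@c["tvec"]
T=Ro.from_euler('xyz',o["orientation"],degrees=True).as_matrix()
print(c["mtx"],"cam in tool",T.T@(C-o["tool_pos"]),"axes",(T.T@R.T).round(2))
go((.535,-.03,.33),-28)
E
ls
```

```text
['PlanningError', 'calibration', 'close_job', 'get_obs', 'hold_point_z', 'snapshot']
0.0188
[[364.9178459    0.         319.94529831]
 [  0.         364.9178459  241.62557296]
 [  0.           0.           1.        ]] cam in tool [ 0.08026409  0.00084198 -0.15785927] axes [[-0.   -0.96 -0.29]
 [ 1.    0.   -0.  ]
 [ 0.   -0.29  0.96]]
shift [ 5.138  5.226 -1.034] turn [ 0.003 -0.001  0.29 ]
h.py
pics
```

Emit:
{"op": "step_arm", "data": {
  "steps": [
    [[0.25, 0.25, 0, 0, 0, 0], [0.5, 0.5, 0, 0, 0, 0], [0.75, 0.75, 0, 0, 0, 0], [1, 1, 0, 0, 0, 0]]
  ],
  "jaw": 90
}}

```text
clock: 0.5
tool_pos: [0.2882, 0.5061, 0.2261]
orientation: [180.0, -0.0, -19.7]
force: [1.0, 0.6, 0.2]
opening: 0.0614
gripper_force: 0.0
```

Emit:
{"op": "step_arm", "data": {
  "steps": [
    [[0.3, 0.3, 0, 0, 0, 0], [0.6, 0.6, 0, 0, 0, 0], [0.9, 0.9, 0, 0, 0, 0], [1, 1, 0, 0, 0, 0]]
  ]
}}

```text
clock: 0.9
tool_pos: [0.349, 0.3765, 0.2266]
orientation: [180.0, 0.0, -19.8]
force: [-0.2, 0.5, -1.1]
opening: 0.0566
gripper_force: 0.0
```

Emit:
{"op": "step_arm", "data": {
  "steps": [
    [[0.3, 0.3, 0, 0, 0, 0], [0.6, 0.6, 0, 0, 0, 0], [0.9, 0.9, 0, 0, 0, 0], [1, 1, 0, 0, 0, 0]]
  ]
}}

```text
clock: 1.3
tool_pos: [0.4094, 0.2493, 0.2265]
orientation: [180.0, 0.0, -19.8]
force: [0.9, 0.4, 0.4]
opening: 0.0564
gripper_force: 0.0
```

Emit:
{"op": "step_arm", "data": {
  "steps": [
    [[0.3, 0.3, 0, 0, 0, 0], [0.6, 0.6, 0, 0, 0, 0], [0.9, 0.9, 0, 0, 0, 0], [1, 1, 0, 0, 0, 0]]
  ]
}}

```text
clock: 1.7
tool_pos: [0.4701, 0.1218, 0.2263]
orientation: [180.0, 0.0, -19.8]
force: [-0.4, 0.1, 0.6]
opening: 0.0565
gripper_force: 0.0
```

Emit:
{"op": "step_arm", "data": {
  "steps": [
    [[0.3, 0.3, 0, 0, 0, 0.1], [0.6, 0.6, 0, 0, 0, 0.2], [0.9, 0.9, 0, 0, 0, 0.29], [1.0, 1.0, 0, 0, 0, 0.29], [1, 1, 0, 0, 0, 0.29], [1, 1, 0, 0, 0, 0.29], [1, 1, 0, 0, 0, 0.29]]
  ]
}}

```text
clock: 2.4
tool_pos: [0.5295, -0.0028, 0.2265]
orientation: [-180.0, 0.0, -27.9]
force: [-0.4, -0.0, 0.8]
opening: 0.0567
gripper_force: 0.0
```

```bash
python3 - <<'E'
from h import *
o=get_obs();print(o["clock"],o["tool_pos"],o["orientation"],o["opening"],o["joint_pos"])
p,d=snapshot("wrist");cv2.imwrite("pics/w1.png",p[:,:,::-1]);np.save("pics/w1.npy",d)
E
```

```text
2.4 [ 0.52949883 -0.00283712  0.22650851] [-1.79992967e+02  9.39150904e-03 -2.79371924e+01] 0.0567168179602758 [ 2.09208926e+01  6.81875443e+00 -1.75867860e+01 -1.28478369e-02
 -6.55953425e+01  4.11472229e+01]
```

View pics/w1.png

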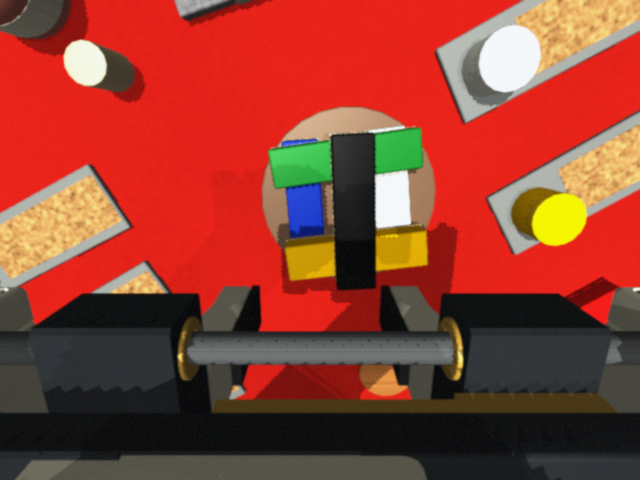

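The hand view shows black at pixels (331–376, 134–289). Green spans (268–424, 127–187) and yellow (286–428, 227–280), with blue at (305,200) and white at (393,200).

```bash
python3 - <<'E'
from h import *
c=calibration("wrist")
k=plane(c,[(331.5,134.5),(374.5,134),(375.5,289),(334,289)],.096)*1000
q=lambda k:(np.round(k[:,:2].mean(0),1),[round(float(np.linalg.norm(k[i]-k[(i+1)%4])),1) for i in range(4)],[round(float(np.degrees(np.arctan2(*(k[i]-k[j])[[1,0]]))),1) for i,j in((0,3),(1,2),(0,1))])
print(q(k))
k=plane(c,[(268.5,152),(421.5,127),(424,167),(275,187.5)],.068)*1000
print(q(k))
k=plane(c,[(286,239),(426.5,227.5)],.068)*1000;print(k)
x,y=q(plane(c,[(331.5,134.5),(374.5,134),(375.5,289),(334,289)],.096))[0]
go((x,y,.15),-27)
E
```

```text
(array([528.2, -33.8]), [32.6, 128.1, 35.7, 127.7], [-26.4, -25.0, 62.7])
(array([569.1, -49.9]), [129.0, 32.9, 129.0, 30.3], [-19.6, -19.6, 71.1])
[[531.3586246   30.4196293   68.        ]
 [481.78744935 -86.13743552  68.        ]]
shift [-0.274  0.114  0.766] turn [-0.    -0.    -0.032]
```

Emit:
{"op": "step_arm", "data": {
  "steps": [
    [[0.07, 0.14, 0.3, 0, 0, -0.04], [0.13, 0.28, 0.6, 0, 0, -0.077], [0.13, 0.28, 0.9, 0, 0, -0.077], [0.13, 0.28, 1, 0, 0, -0.077], [0.13, 0.28, 1, 0, 0, -0.077]]
  ]
}}

```text
clock: 2.95
tool_pos: [0.5273, -0.0341, 0.1257]
orientation: [179.9, 0.1, -25.7]
force: [-0.5, -0.6, 0.3]
opening: 0.0566
gripper_force: 0.0
```

```bash
python3 - <<'E'
from h import *
p,d=snapshot("wrist");cv2.imwrite("pics/w2.png",p[:,:,::-1])
go((.5282,-.0338,.066),-25.7)
E
```

```text
shift [-0.002 -0.001  0.61 ] turn [ 0.001 -0.    -0.001]
```

View pics/w2.png

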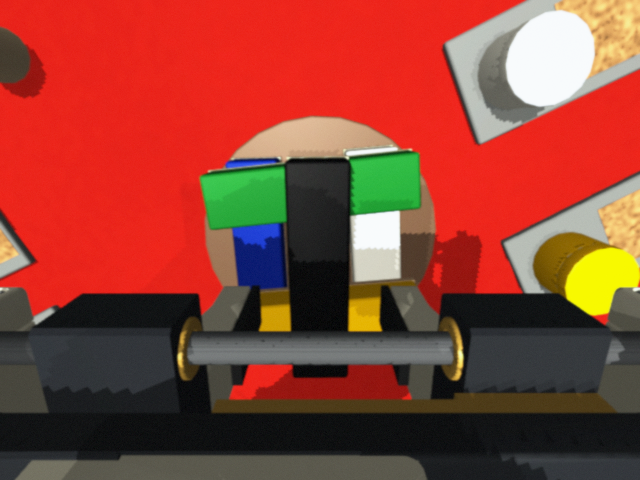

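Black lies between the fingers, centred at column 318. I'll descend, grip and lift.

Emit:
{"op": "step_arm", "data": {
  "steps": [
    [[0, 0, 0.2, 0, 0, 0], [0, 0, 0.4, 0, 0, 0], [0, 0, 0.55, 0, 0, 0], [0, 0, 0.6, 0, 0, 0], [0, 0, 0.6, 0, 0, 0], [0, 0, 0.6, 0, 0, 0]]
  ]
}}

```text
clock: 3.6
tool_pos: [0.5291, -0.0342, 0.068]
orientation: [-179.9, -0.1, -25.8]
force: [-0.3, -1.5, -0.4]
opening: 0.0567
gripper_force: 0.0
```

Emit:
{"op": "step_arm", "data": {
  "steps": [
    [[0, 0, 0, 0, 0, 0], [0, 0, 0, 0, 0, 0], [0, 0, 0, 0, 0, 0], [0, 0, 0, 0, 0, 0], [0, 0, 0, 0, 0, 0], [0, 0, 0, 0, 0, 0]]
  ],
  "jaw": 255
}}

```text
clock: 4.2
tool_pos: [0.5283, -0.0346, 0.0669]
orientation: [-180.0, -0.0, -25.8]
force: [-1.3, 1.0, 4.1]
opening: 0.0339
gripper_force: 30.0
```

Emit:
{"op": "step_arm", "data": {
  "steps": [
    [[0, 0, -0.05, 0, 0, 0], [0, 0, -0.15, 0, 0, 0], [0, 0, -0.35, 0, 0, 0], [0, 0, -0.6, 0, 0, 0], [0, 0, -0.8, 0, 0, 0], [0, 0, -0.8, 0, 0, 0], [0, 0, -0.8, 0, 0, 0]]
  ]
}}

```text
clock: 4.9
tool_pos: [0.5279, -0.0346, 0.1469]
orientation: [-180.0, -0.0, -25.8]
force: [-1.0, 0.5, -2.6]
opening: 0.0338
gripper_force: 30.0
```

```bash
python3 - <<'E'
from h import *
p,d=snapshot("wrist");cv2.imwrite("pics/w3.png",p[:,:,::-1]);c=calibration("wrist")
o=get_obs();print(o["tool_pos"],o["opening"],o["gripper_force"],o["joint_pos"].round(0))
go((.4035,.2655,.147),-90)
E
```

```text
[ 0.52748848 -0.03465643  0.14618264] 0.033742373854887306 29.980805218219757 [ 17.  11. -24.  -0. -55.  47.]
shift [-2.423 -2.162 -0.007] turn [1.00e-03 1.00e-03 2.24e+00]
```

View pics/w3.png

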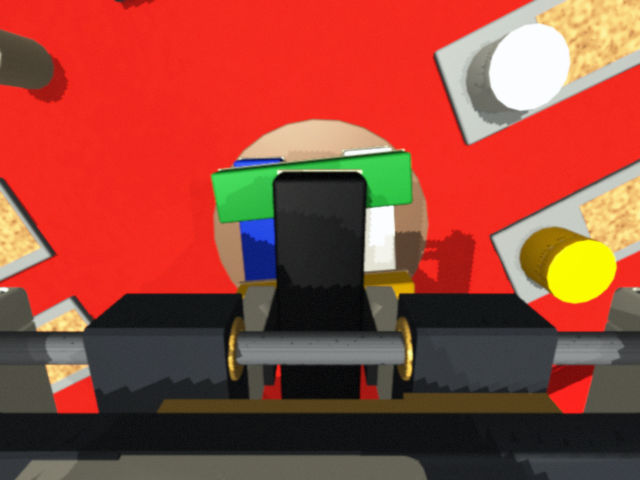

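Black is held level and the stack is undisturbed: green spans (211–411, 151–222), with blue (258,250) and white (380,235) below. I'll check how black sits in the hand and measure green.

```bash
cat >> h.py <<'E'
def tl(w,o=None):
    o=o or get_obs();R=Ro.from_euler('xyz',o["orientation"],degrees=True)
    return (R.inv().apply(np.atleast_2d(w)-o["tool_pos"])*1000).round(1)
def quad(c,px,z):
    k=plane(c,px,z)*1000
    s=[k[(i+1)%4]-k[i] for i in range(4)]
    print("centre",k[:,:2].mean(0).round(1),"sides",[round(float(np.linalg.norm(v)),1) for v in s],"ang",[round(float(np.degrees(np.arctan2(v[1],v[0])))%180,1) for v in s])
E
python3 - <<'E'
from h import *
c=calibration("wrist")
print(tl(plane(c,[(275,175),(364,175)],.176)))
quad(c,[(211,175),(409.5,151),(411.5,201),(217,222)],.068)
p=cv2.imread("pics/w3.png")
go((.4035,.2655,.147),-88)
E
```

```text
[[ 65.4 -14.9 -29.9]
 [ 65.4  16.  -29.9]]
centre [569.7 -49.7] sides [126.9, 32.0, 129.1, 31.0] ang [70.9, 160.6, 70.5, 156.6]
shift [-2.423 -2.162 -0.007] turn [1.000e-03 1.000e-03 2.171e+00]
```

Emit:
{"op": "step_arm", "data": {
  "steps": [
    [[-0.15, -0.15, 0, 0, 0, 0], [-0.35, -0.35, 0, 0, 0, 0], [-0.6, -0.6, 0, 0, 0, 0], [-0.85, -0.85, 0, 0, 0, 0], [-1, -1, 0, 0, 0, 0]]
  ]
}}

```text
clock: 5.45
tool_pos: [0.4801, 0.1002, 0.1455]
orientation: [179.9, 0.1, -25.8]
force: [0.1, -0.4, -2.9]
opening: 0.0338
gripper_force: 30.0
```

Emit:
{"op": "step_arm", "data": {
  "steps": [
    [[-0.25, -0.25, 0, 0, 0, 0], [-0.5, -0.5, 0, 0, 0, 0], [-0.75, -0.75, 0, 0, 0, 0], [-1, -1, 0, 0, 0, 0]]
  ]
}}

```text
clock: 5.85
tool_pos: [0.4338, 0.2332, 0.1455]
orientation: [179.9, 0.0, -25.8]
force: [0.3, 0.6, -2.3]
opening: 0.0339
gripper_force: 30.0
```

Emit:
{"op": "step_arm", "data": {
  "steps": [
    [[-0.2, -0.1, 0, 0, 0, 0.15], [-0.35, -0.16, 0, 0, 0, 0.4], [-0.42, -0.16, 0, 0, 0, 0.65], [-0.42, -0.16, 0, 0, 0, 0.9], [-0.42, -0.16, 0, 0, 0, 1]]
  ]
}}

```text
clock: 6.35
tool_pos: [0.4033, 0.2648, 0.1454]
orientation: [179.9, -0.0, -54.7]
force: [-0.3, 0.0, -1.9]
opening: 0.0336
gripper_force: 30.0
```

Emit:
{"op": "step_arm", "data": {
  "steps": [
    [[0, 0, 0.1, 0, 0, 0.25], [0, 0, 0.2, 0, 0, 0.5], [0, 0, 0.3, 0, 0, 0.75], [0, 0, 0.4, 0, 0, 1], [0, 0, 0.5, 0, 0, 1], [0, 0, 0.5, 0, 0, 1], [0, 0, 0.5, 0, 0, 1]]
  ]
}}

```text
clock: 7.05
tool_pos: [0.4041, 0.2649, 0.0962]
orientation: [180.0, -0.1, -82.9]
force: [0.1, -0.5, -1.5]
opening: 0.0342
gripper_force: 30.0
```

```bash
python3 - <<'E'
from h import *
p,d=snapshot("wrist");cv2.imwrite("pics/w4.png",p[:,:,::-1])
o=get_obs();print(o["gripper_force"],o["joint_pos"].round(0))
go((.4035,.2655,.052),-88)
E
```

```text
29.980687201023102 [ 57.  10. -33.   0. -47. -50.]
shift [-0.004  0.007  0.446] turn [ 0.    -0.001  0.176]
```

View pics/w4.png

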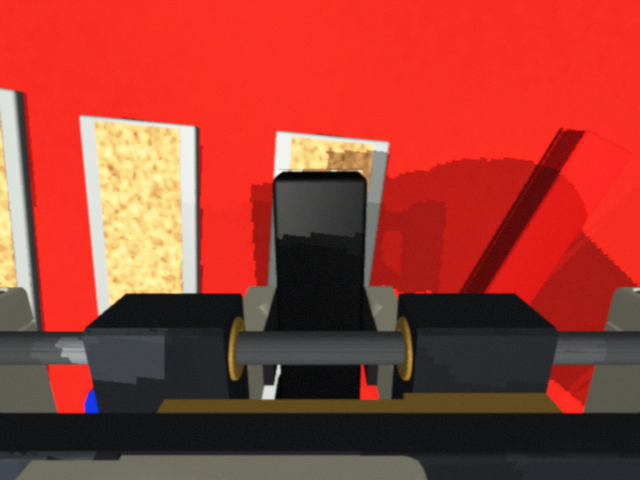

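Black hangs over its own strip. The free-end corners of black's board are at (277,132) and (389,142), and blue's are at (80,116) and (198,127). I'll use these to check the strip middles.

```bash
python3 - <<'E'
from h import *
c=calibration("wrist")
for a,b in(((277,132),(389,142)),((80,116),(198,127))):
    k=plane(c,[a,b],.008)[:,:2]*1000;e=k[1]-k[0];L=np.linalg.norm(e);n=np.array([e[1],-e[0]])/L
    if n[1]<0:n=-n
    print(k.round(0),L.round(1),(k.mean(0)+78*n).round(1),np.degrees(np.arctan2(n[1],n[0])).round(1))
E
```

```text
[[442. 190.]
 [369. 187.]] 73.1 [402.7 266.6] 92.1
[[568. 196.]
 [493. 193.]] 75.1 [527.8 272.4] 91.9
```

Both agree with the scene estimates. I'll lower black, stopping just short of tip contact, and release it.

Emit:
{"op": "step_arm", "data": {
  "steps": [
    [[0, 0.01, 0.15, 0, 0, 0.1], [0, 0.01, 0.35, 0, 0, 0.18], [0, 0.01, 0.55, 0, 0, 0.18], [0, 0.01, 0.7, 0, 0, 0.18], [0, 0.01, 0.78, 0, 0, 0.18], [0, 0.01, 0.82, 0, 0, 0.18], [0, 0.01, 0.85, 0, 0, 0.18], [0, 0.01, 0.85, 0, 0, 0.18], [0, 0.01, 0.85, 0, 0, 0.18]]
  ]
}}

```text
clock: 8.0
tool_pos: [0.4035, 0.2654, 0.0121]
orientation: [-180.0, 0.0, -88.2]
force: [-0.2, -0.8, -2.2]
opening: 0.0338
gripper_force: 30.0
```

Emit:
{"op": "step_arm", "data": {
  "steps": [
    [[0, 0, 0, 0, 0, 0], [0, 0, 0, 0, 0, 0], [0, 0, 0, 0, 0, 0], [0, 0, 0, 0, 0, 0], [0, 0, 0, 0, 0, 0]]
  ],
  "jaw": 90
}}

```text
clock: 8.5
tool_pos: [0.4033, 0.2651, 0.0117]
orientation: [-180.0, 0.0, -88.2]
force: [-0.6, -0.4, 1.0]
opening: 0.0568
gripper_force: 0.0
```

Emit:
{"op": "step_arm", "data": {
  "steps": [
    [[0, 0, -0.1, 0, 0, 0], [0, 0, -0.3, 0, 0, 0], [0, 0, -0.6, 0, 0, 0], [0, 0, -0.9, 0, 0, 0], [0, 0, -1, 0, 0, 0], [0, 0, -1, 0, 0, 0]]
  ]
}}

```text
clock: 9.1
tool_pos: [0.4039, 0.266, 0.1137]
orientation: [-179.9, 0.2, -88.2]
force: [0.5, -0.5, -0.1]
opening: 0.0566
gripper_force: 0.0
```

```bash
python3 - <<'E'
from h import *
p,d=snapshot("scene");cv2.imwrite("pics/s2.png",p[:,:,::-1]);c=calibration("scene")
m=(p.max(2)<60).astype(np.uint8)*255;roi=np.zeros_like(m);roi[225:258,378:445]=1
print(rect(c,m*roi,.036))
go((.5695,-.0498,.15),-109.2)
E
```

```text
[413.  264.7 128.5  46.9 -88.1]
shift [ 3.199 -1.566 -0.381] turn [-0.001  0.004  0.731]
```

Emit:
{"op": "step_arm", "data": {
  "steps": [
    [[0.2, -0.1, -0.2, 0, 0, 0], [0.5, -0.25, -0.38, 0, 0, 0], [0.8, -0.4, -0.38, 0, 0, 0], [1, -0.5, -0.38, 0, 0, 0]]
  ]
}}

```text
clock: 9.55
tool_pos: [0.4563, 0.1649, 0.1488]
orientation: [179.9, -0.0, -88.3]
force: [0.3, 0.2, 0.2]
opening: 0.0567
gripper_force: 0.0
```

Emit:
{"op": "step_arm", "data": {
  "steps": [
    [[0.3, -0.15, 0, 0, 0, 0], [0.6, -0.3, 0, 0, 0, 0], [0.9, -0.45, 0, 0, 0, 0], [1, -0.5, 0, 0, 0, 0]]
  ]
}}

```text
clock: 9.95
tool_pos: [0.5092, 0.0657, 0.1479]
orientation: [179.8, -0.1, -88.4]
force: [-0.5, -0.2, -1.2]
opening: 0.0565
gripper_force: 0.0
```

Emit:
{"op": "step_arm", "data": {
  "steps": [
    [[0.3, -0.15, 0, 0, 0, 0], [0.6, -0.3, 0, 0, 0, 0], [0.9, -0.45, 0, 0, 0, 0], [1, -0.5, 0, 0, 0, 0]]
  ]
}}

```text
clock: 10.35
tool_pos: [0.5625, -0.0322, 0.148]
orientation: [179.9, -0.0, -88.4]
force: [-0.5, -0.1, 0.7]
opening: 0.0569
gripper_force: 0.0
```

Emit:
{"op": "step_arm", "data": {
  "steps": [
    [[0.15, -0.05, 0, 0, 0, 0.25], [0.2, -0.07, 0, 0, 0, 0.5], [0.2, -0.07, 0, 0, 0, 0.73], [0.2, -0.07, 0, 0, 0, 0.73], [0.2, -0.07, 0, 0, 0, 0.73]]
  ]
}}

```text
clock: 10.85
tool_pos: [0.5694, -0.0496, 0.1489]
orientation: [179.9, -0.0, -109.0]
force: [0.3, -0.1, 0.7]
opening: 0.0569
gripper_force: 0.0
```

```bash
python3 - <<'E'
from h import *
p,d=snapshot("wrist");cv2.imwrite("pics/w5.png",p[:,:,::-1])
go((.5695,-.0498,.044),-109.2)
E
```

```text
shift [ 2.000e-03 -1.000e-03  1.051e+00] turn [ 0.002 -0.001  0.008]
```

View pics/w5.png

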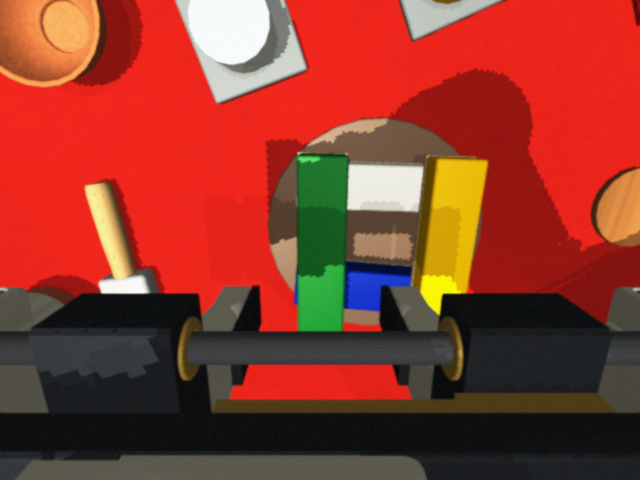

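Green is centred at column 323 between the fingers. The scraper at (115,240) is well clear. I'll check the gap between the right finger and yellow, whose near edge runs from (427,157) to (424,277).

```bash
python3 - <<'E'
from h import *
c=calibration("wrist")
print(tl(plane(c,[(427,157),(416,262),(488,160),(470,305)],.068)))
print(tl(plane(c,[(427,157),(416,262)],.042)))
print(tl(plane(c,[(297,155),(349,155),(345,330),(300,330)],.068)))
W=plane(c,[(427,157),(488,160),(470,305)],.068)*1000;print(W.round(1))
E
```

```text
[[ 63.6  67.5  81.1]
 [ -7.8  65.9  81.1]
 [ 61.7 106.7  81.2]
 [-40.9 107.5  81.1]]
[[ 61.8  74.9 107.2]
 [-17.4  73.2 107.1]]
[[ 64.8 -15.7  81.1]
 [ 64.8  17.5  81.1]
 [-61.3  17.5  81.1]
 [-61.3 -15.8  81. ]]
[[485.  -87.8  68. ]
 [448.5 -73.3  68. ]
 [481.1  24.1  68. ]]
```

Emit:
{"op": "step_arm", "data": {
  "steps": [
    [[0, 0.01, 0.2, 0, 0, 0], [0, 0.01, 0.45, 0, 0, 0], [0, 0.01, 0.7, 0, 0, 0], [0, 0.01, 0.85, 0, 0, 0], [0, 0.01, 0.95, 0, 0, 0], [0, 0.01, 1, 0, 0, 0], [0, 0.01, 1, 0, 0, 0]]
  ]
}}

```text
clock: 11.6
tool_pos: [0.5688, -0.0496, 0.0493]
orientation: [180.0, -0.0, -109.1]
force: [0.0, -0.4, -0.5]
opening: 0.0567
gripper_force: 0.0
```

Emit:
{"op": "step_arm", "data": {
  "steps": [
    [[0, 0, 0.05, 0, 0, 0], [0, 0, 0.05, 0, 0, 0], [0, 0, 0.05, 0, 0, 0]]
  ]
}}

```text
clock: 11.9
tool_pos: [0.5692, -0.0497, 0.045]
orientation: [-180.0, 0.0, -109.2]
force: [-0.6, -0.4, -0.3]
opening: 0.0567
gripper_force: 0.0
```

Emit:
{"op": "step_arm", "data": {
  "steps": [
    [[0, 0, 0, 0, 0, 0], [0, 0, 0, 0, 0, 0], [0, 0, 0, 0, 0, 0], [0, 0, 0, 0, 0, 0], [0, 0, 0, 0, 0, 0], [0, 0, 0, 0, 0, 0]]
  ],
  "jaw": 255
}}

```text
clock: 12.5
tool_pos: [0.5689, -0.0497, 0.0447]
orientation: [-180.0, -0.0, -109.2]
force: [-0.1, 0.2, 2.3]
opening: 0.034
gripper_force: 30.0
```

Emit:
{"op": "step_arm", "data": {
  "steps": [
    [[0, 0, -0.05, 0, 0, 0], [0, 0, -0.15, 0, 0, 0], [0, 0, -0.35, 0, 0, 0], [0, 0, -0.6, 0, 0, 0], [0, 0, -0.85, 0, 0, 0], [0, 0, -1, 0, 0, 0], [0, 0, -1, 0, 0, 0], [0, 0, -1, 0, 0, 0]]
  ]
}}

```text
clock: 13.3
tool_pos: [0.5686, -0.0496, 0.1446]
orientation: [-180.0, 0.0, -109.2]
force: [1.0, -0.0, -2.6]
opening: 0.0337
gripper_force: 30.0
```

```bash
python3 - <<'E'
from h import *
p,d=snapshot("wrist");cv2.imwrite("pics/w6.png",p[:,:,::-1])
go((.6469,.2618,.147),-91.4)
E
```

```text
shift [-3.2    0.281 -0.032] turn [ 0.002  0.    -0.621]
```

Emit:
{"op": "step_arm", "data": {
  "steps": [
    [[-0.15, 0.01, 0, 0, 0, 0], [-0.4, 0.04, 0, 0, 0, 0], [-0.7, 0.07, 0, 0, 0, 0], [-1, 0.1, 0, 0, 0, 0]]
  ]
}}

```text
clock: 13.75
tool_pos: [0.5921, 0.0494, 0.1434]
orientation: [179.9, -0.1, -109.2]
force: [-0.2, 0.2, -1.4]
opening: 0.0335
gripper_force: 30.0
```

Emit:
{"op": "step_arm", "data": {
  "steps": [
    [[-0.3, 0.03, 0, 0, 0, 0], [-0.6, 0.06, 0, 0, 0, 0], [-0.9, 0.09, 0, 0, 0, 0], [-1, 0.1, 0, 0, 0, 0]]
  ]
}}

```text
clock: 14.15
tool_pos: [0.6159, 0.1489, 0.143]
orientation: [179.9, -0.1, -109.0]
force: [0.1, -1.0, -2.9]
opening: 0.0339
gripper_force: 30.0
```

Emit:
{"op": "step_arm", "data": {
  "steps": [
    [[-0.3, 0.03, 0, 0, 0, 0], [-0.6, 0.05, 0, 0, 0, 0], [-0.9, 0.07, 0, 0, 0, 0], [-1, 0.08, 0, 0, 0, 0]]
  ]
}}

```text
clock: 14.55
tool_pos: [0.6411, 0.2455, 0.143]
orientation: [180.0, -0.1, -109.1]
force: [-1.0, -0.9, -3.0]
opening: 0.0337
gripper_force: 30.0
```

Emit:
{"op": "step_arm", "data": {
  "steps": [
    [[-0.1, 0, 0.1, 0, 0, -0.2], [-0.18, 0, 0.2, 0, 0, -0.4], [-0.2, 0, 0.35, 0, 0, -0.62], [-0.2, 0, 0.4, 0, 0, -0.62], [-0.2, 0, 0.4, 0, 0, -0.62]]
  ]
}}

```text
clock: 15.05
tool_pos: [0.6466, 0.2611, 0.1029]
orientation: [179.9, -0.1, -91.6]
force: [-1.1, 1.1, -2.7]
opening: 0.0338
gripper_force: 30.0
```

```bash
python3 - <<'E'
from h import *
p,d=snapshot("wrist");cv2.imwrite("pics/w7.png",p[:,:,::-1])
go((.6469,.2618,.0135),-91.4)
E
```

```text
shift [-0.006  0.002  0.905] turn [ 0.002 -0.002 -0.006]
```

View pics/w7.png

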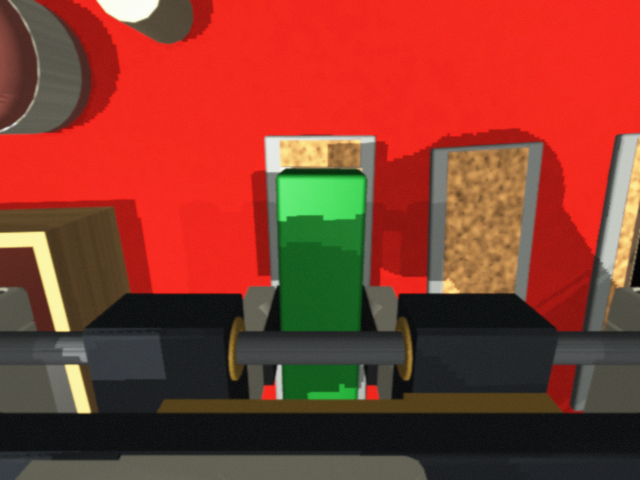

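Green is centred over its board, whose corners are (265,137) and (376,136). The wooden crate on the left, around (100,250), needs a clearance check against the gripper body before I descend.

```bash
python3 - <<'E'
from h import *
p,d=snapshot("scene");cv2.imwrite("pics/s3.png",p[:,:,::-1]);c=calibration("scene")
R=cv2.Rodrigues(c["rvec"])[0];t=c["tvec"]
v,u=np.mgrid[0:480,0:640];P=np.stack([(u-c["mtx"][0,2])/c["mtx"][0,0]*d,(v-c["mtx"][1,2])/c["mtx"][1,1]*d,d],-1)
W=(P-t)@R
s=(d>0)&(W[...,1]>.17)&(W[...,1]<.36)&(W[...,0]>.66)&(W[...,0]<.9)&(v>378)
for z0,z1 in((.03,.06),(.06,.09),(.09,.2)):
    k=W[s&(W[...,2]>z0)&(W[...,2]<z1)]
    print(z0,len(k),len(k) and np.percentile(k,[1,99],axis=0).round(3))
E
```

```text
0.03 593 [[0.801 0.174 0.03 ]
 [0.898 0.359 0.06 ]]
0.06 952 [[0.796 0.172 0.06 ]
 [0.898 0.358 0.089]]
0.09 2027 [[0.825 0.251 0.091]
 [0.898 0.359 0.127]]
```

The crate starts at x ≈ 0.80 and the gripper body reaches 0.743, so it's clear.

Emit:
{"op": "step_arm", "data": {
  "steps": [
    [[0, 0, 0.2, 0, 0, 0], [0, 0, 0.45, 0, 0, 0], [0, 0, 0.65, 0, 0, 0], [0, 0, 0.78, 0, 0, 0], [0, 0, 0.85, 0, 0, 0], [0, 0, 0.9, 0, 0, 0], [0, 0, 0.9, 0, 0, 0], [0, 0, 0.9, 0, 0, 0]]
  ]
}}

```text
clock: 15.95
tool_pos: [0.6481, 0.2621, 0.0155]
orientation: [-179.9, 0.0, -91.4]
force: [-0.0, -0.2, -2.4]
opening: 0.0341
gripper_force: 30.0
```

Emit:
{"op": "step_arm", "data": {
  "steps": [
    [[0, 0, 0, 0, 0, 0], [0, 0, 0, 0, 0, 0], [0, 0, 0, 0, 0, 0], [0, 0, 0, 0, 0, 0], [0, 0, 0, 0, 0, 0]]
  ],
  "jaw": 90
}}

```text
clock: 16.45
tool_pos: [0.6477, 0.2619, 0.0148]
orientation: [-180.0, 0.0, -91.4]
force: [0.2, 0.4, 0.4]
opening: 0.0562
gripper_force: 0.0
```

Emit:
{"op": "step_arm", "data": {
  "steps": [
    [[0, 0, -0.1, 0, 0, 0], [0, 0, -0.3, 0, 0, 0], [0, 0, -0.6, 0, 0, 0], [0, 0, -0.9, 0, 0, 0], [0, 0, -1, 0, 0, 0], [0, 0, -1, 0, 0, 0]]
  ]
}}

```text
clock: 17.05
tool_pos: [0.6486, 0.2625, 0.1174]
orientation: [-179.8, 0.1, -91.4]
force: [0.2, 0.2, 0.0]
opening: 0.0567
gripper_force: 0.0
```

```bash
python3 - <<'E'
from h import *
p,d=snapshot("scene");cv2.imwrite("pics/s4.png",p[:,:,::-1])
go((.485,-.02,.15),-109.2)
E
```

```text
shift [ 2.859  1.557 -0.351] turn [-0.002  0.003  0.621]
```

Emit:
{"op": "step_arm", "data": {
  "steps": [
    [[0.2, 0.1, -0.2, 0, 0, 0], [0.5, 0.25, -0.35, 0, 0, 0], [0.8, 0.4, -0.35, 0, 0, 0], [1, 0.5, -0.35, 0, 0, 0]]
  ]
}}

```text
clock: 17.5
tool_pos: [0.5933, 0.1612, 0.1484]
orientation: [179.9, -0.0, -91.4]
force: [0.7, -0.3, 0.9]
opening: 0.0566
gripper_force: 0.0
```

Emit:
{"op": "step_arm", "data": {
  "steps": [
    [[0.3, 0.15, 0, 0, 0, 0], [0.6, 0.3, 0, 0, 0, 0], [0.9, 0.45, 0, 0, 0, 0], [1, 0.5, 0, 0, 0, 0]]
  ]
}}

```text
clock: 17.9
tool_pos: [0.54, 0.0618, 0.1482]
orientation: [179.8, -0.1, -91.5]
force: [0.8, -0.4, 1.0]
opening: 0.057
gripper_force: 0.0
```

Emit:
{"op": "step_arm", "data": {
  "steps": [
    [[0.3, 0.18, 0, 0, 0, 0.2], [0.6, 0.36, 0, 0, 0, 0.42], [0.8, 0.5, 0, 0, 0, 0.62], [0.86, 0.53, 0, 0, 0, 0.62], [0.86, 0.53, 0, 0, 0, 0.62], [0.86, 0.53, 0, 0, 0, 0.62]]
  ]
}}

```text
clock: 18.5
tool_pos: [0.4882, -0.0199, 0.1493]
orientation: [180.0, -0.0, -109.1]
force: [1.0, 0.6, -0.2]
opening: 0.0567
gripper_force: 0.0
```

```bash
python3 - <<'E'
from h import *
p,d=snapshot("wrist");cv2.imwrite("pics/w8.png",p[:,:,::-1])
E
```

```text
(no output)
```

View pics/w8.png

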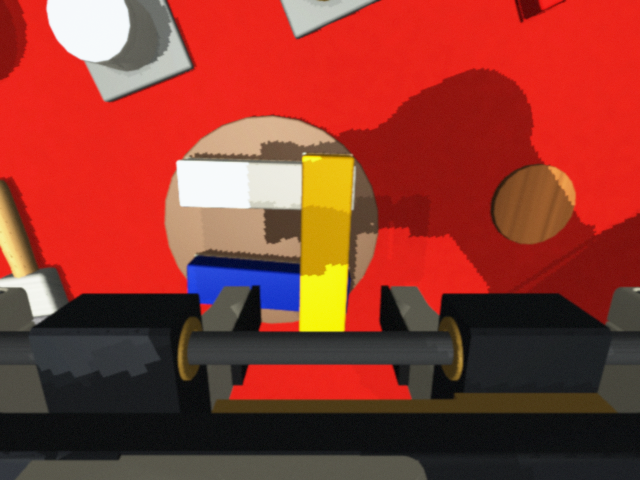

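Yellow is between the fingers, with corners (302,155), (353,155), (346,331) and (300,331). The white bar is at (178–303, 161–208) and the blue one at (188–300, 262–308).

```bash
python3 - <<'E'
from h import *
c=calibration("wrist")
Y=[(302,155),(353,155),(346,331),(300,331)]
quad(c,Y,.068);k=plane(c,Y,.068);print(tl(k))
B=plane(c,[(188,264),(188,304)],.040);Wt=plane(c,[(178,161),(180,205)],.040)
print(tl(B),tl(Wt))
m=k.mean(0);go((m[0],m[1],.045),-109)
E
```

```text
centre [485.4 -20.1] sides [32.6, 127.1, 34.1, 127.2] ang [160.9, 70.1, 160.9, 69.4]
[[ 64.8 -12.5  81.3]
 [ 64.8  20.1  81.3]
 [-62.3  18.3  81.3]
 [-62.3 -15.8  81.3]]
[[ -19.9 -104.   109.3]
 [ -54.3 -107.6  109.2]] [[  58.8 -102.8  109.3]
 [  26.8 -105.   109.3]]
shift [0.012 0.025 1.043] turn [ 0.    -0.    -0.003]
```

Emit:
{"op": "step_arm", "data": {
  "steps": [
    [[0.01, 0.025, 0.2, 0, 0, 0.03], [0.01, 0.025, 0.45, 0, 0, 0.03], [0.01, 0.025, 0.7, 0, 0, 0.03], [0.01, 0.025, 0.85, 0, 0, 0.03], [0.01, 0.025, 0.95, 0, 0, 0.03], [0.01, 0.025, 1, 0, 0, 0.03], [0.01, 0.025, 1, 0, 0, 0.03]]
  ]
}}

```text
clock: 19.25
tool_pos: [0.485, -0.0203, 0.0491]
orientation: [180.0, -0.0, -110.0]
force: [0.0, -1.0, 1.2]
opening: 0.0568
gripper_force: 0.0
```

Emit:
{"op": "step_arm", "data": {
  "steps": [
    [[0, 0, 0.05, 0, 0, 0], [0, 0, 0.05, 0, 0, 0], [0, 0, 0.05, 0, 0, 0]]
  ]
}}

```text
clock: 19.55
tool_pos: [0.4852, -0.0205, 0.045]
orientation: [-180.0, 0.0, -110.0]
force: [1.0, 0.4, 0.3]
opening: 0.0568
gripper_force: 0.0
```

Emit:
{"op": "step_arm", "data": {
  "steps": [
    [[0, 0, 0, 0, 0, 0], [0, 0, 0, 0, 0, 0], [0, 0, 0, 0, 0, 0], [0, 0, 0, 0, 0, 0], [0, 0, 0, 0, 0, 0], [0, 0, 0, 0, 0, 0]]
  ],
  "jaw": 255
}}

```text
clock: 20.15
tool_pos: [0.4849, -0.0205, 0.0447]
orientation: [-180.0, 0.0, -110.0]
force: [-1.0, -0.4, 2.5]
opening: 0.0338
gripper_force: 29.9
```

Emit:
{"op": "step_arm", "data": {
  "steps": [
    [[0, 0, -0.05, 0, 0, 0], [0, 0, -0.15, 0, 0, 0], [0, 0, -0.35, 0, 0, 0], [0, 0, -0.6, 0, 0, 0], [0, 0, -0.85, 0, 0, 0], [0, 0, -1, 0, 0, 0], [0, 0, -1, 0, 0, 0], [0, 0, -1, 0, 0, 0]]
  ]
}}

```text
clock: 20.95
tool_pos: [0.4846, -0.0205, 0.1445]
orientation: [-180.0, 0.0, -110.0]
force: [-0.2, -0.1, -1.7]
opening: 0.0338
gripper_force: 29.9
```

```bash
python3 - <<'E'
from h import *
p,d=snapshot("wrist");cv2.imwrite("pics/w9.png",p[:,:,::-1])
go((.4322,-.3131,.145),-87.2)
E
```

```text
shift [ 2.926 -0.514 -0.011] turn [ 0.002 -0.    -0.797]
```

Emit:
{"op": "step_arm", "data": {
  "steps": [
    [[0.15, -0.03, 0, 0, 0, 0], [0.4, -0.07, 0, 0, 0, 0], [0.7, -0.12, 0, 0, 0, 0], [1, -0.17, 0, 0, 0, 0]]
  ]
}}

```text
clock: 21.4
tool_pos: [0.4655, -0.1211, 0.1432]
orientation: [179.9, -0.1, -110.0]
force: [0.8, -0.5, -2.4]
opening: 0.0338
gripper_force: 29.9
```

Emit:
{"op": "step_arm", "data": {
  "steps": [
    [[0.3, -0.05, 0, 0, 0, 0], [0.6, -0.1, 0, 0, 0, 0], [0.9, -0.15, 0, 0, 0, 0], [1, -0.17, 0, 0, 0, 0]]
  ]
}}

```text
clock: 21.8
tool_pos: [0.4468, -0.2219, 0.1431]
orientation: [179.8, -0.0, -110.1]
force: [-0.9, 0.9, -3.0]
opening: 0.0338
gripper_force: 29.9
```

Emit:
{"op": "step_arm", "data": {
  "steps": [
    [[0.3, -0.05, 0, 0, 0, -0.2], [0.6, -0.1, 0.1, 0, 0, -0.4], [0.85, -0.15, 0.2, 0, 0, -0.6], [0.93, -0.17, 0.3, 0, 0, -0.8], [0.93, -0.17, 0.4, 0, 0, -0.8], [0.93, -0.17, 0.4, 0, 0, -0.8], [0.93, -0.17, 0.4, 0, 0, -0.8]]
  ]
}}

```text
clock: 22.5
tool_pos: [0.4324, -0.3126, 0.1041]
orientation: [179.9, 0.0, -87.2]
force: [0.1, 1.0, -1.1]
opening: 0.034
gripper_force: 29.9
```

```bash
python3 - <<'E'
from h import *
p,d=snapshot("wrist");cv2.imwrite("pics/w10.png",p[:,:,::-1])
go((.4322,-.3131,.0135),-87.2)
E
```

```text
shift [0.004 0.006 0.912] turn [ 0.    -0.     0.002]
```

View pics/w10.png

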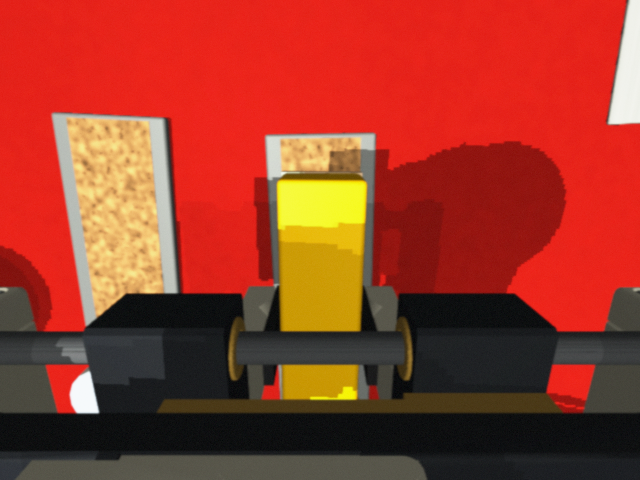

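```bash
python3 - <<'E'
from h import *
c=calibration("wrist")
print(tl(plane(c,[(280,181),(366,181)],.0277+.0994)))
for a,b in(((266,135),(376,134)),((53,114),(169,119))):
    k=plane(c,[a,b],.008)[:,:2]*1000;e=k[1]-k[0];L=np.linalg.norm(e);n=np.array([e[1],-e[0]])/L
    if n[1]<0:n=-n
    print(k.round(0),L.round(1),(k.mean(0)+78*n).round(1),np.degrees(np.arctan2(n[1],n[0])).round(1))
E
```

```text
[[ 62.4 -15.3 -22.4]
 [ 62.4  16.4 -22.4]]
[[ 473. -388.]
 [ 400. -392.]] 73.6 [ 432.  -312.2] 93.4
[[ 614. -394.]
 [ 537. -395.]] 76.1 [ 574.8 -316.6] 90.5
```

Emit:
{"op": "step_arm", "data": {
  "steps": [
    [[0.02, 0, 0.2, 0, 0, 0], [0.02, 0, 0.45, 0, 0, 0], [0.02, 0, 0.65, 0, 0, 0], [0.02, 0, 0.78, 0, 0, 0], [0.02, 0, 0.86, 0, 0, 0], [0.02, 0, 0.91, 0, 0, 0], [0.02, 0, 0.91, 0, 0, 0], [0.02, 0, 0.91, 0, 0, 0]]
  ]
}}

```text
clock: 23.35
tool_pos: [0.4332, -0.3153, 0.0142]
orientation: [-179.9, -0.0, -87.1]
force: [1.0, -0.2, -1.7]
opening: 0.0338
gripper_force: 29.9
```

Emit:
{"op": "step_arm", "data": {
  "steps": [
    [[0, 0, 0, 0, 0, 0], [0, 0, 0, 0, 0, 0], [0, 0, 0, 0, 0, 0], [0, 0, 0, 0, 0, 0], [0, 0, 0, 0, 0, 0]]
  ],
  "jaw": 90
}}

```text
clock: 23.85
tool_pos: [0.4327, -0.3153, 0.0137]
orientation: [-180.0, -0.0, -87.1]
force: [0.0, -0.3, 0.3]
opening: 0.0564
gripper_force: 0.0
```

Emit:
{"op": "step_arm", "data": {
  "steps": [
    [[0, 0, -0.1, 0, 0, 0], [0, 0, -0.3, 0, 0, 0], [0, 0, -0.6, 0, 0, 0], [0, 0, -0.9, 0, 0, 0], [0, 0, -1, 0, 0, 0], [0, 0, -1, 0, 0, 0]]
  ]
}}

```text
clock: 24.45
tool_pos: [0.4337, -0.3157, 0.1158]
orientation: [-179.8, -0.1, -87.1]
force: [0.4, 0.3, 0.3]
opening: 0.0567
gripper_force: 0.0
```

```bash
python3 - <<'E'
from h import *
p,d=snapshot("scene");cv2.imwrite("pics/s5.png",p[:,:,::-1]);c=calibration("scene")
cv2.imwrite("pics/crop5.png",cv2.resize(p[200:350,130:490,::-1],None,fx=2.2,fy=2.2,interpolation=cv2.INTER_CUBIC))
go((.54,-.03,.15),-20)
E
```

```text
shift [-2.795 -1.214 -0.356] turn [-0.003 -0.003 -2.343]
```

View pics/crop5.png

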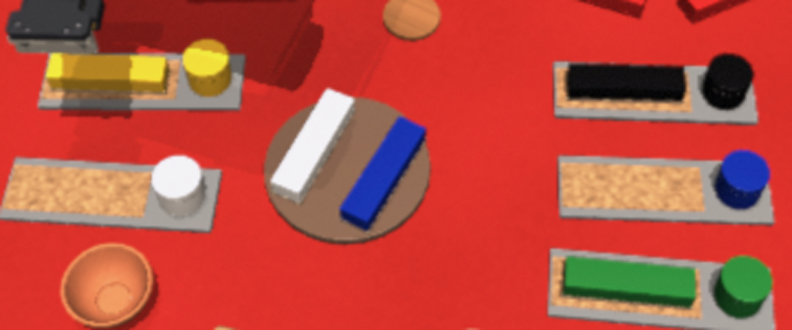

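Three bars sit on their own strips. Left on the batt are white, at crop (314,141), and blue, at crop (385,169).

```bash
python3 - <<'E'
from h import *
c=calibration("scene")
f=lambda q:[(x/2.2+130,y/2.2+200) for x,y in q]
quad(c,f([(330,90),(355,99),(300,192),(272,182)]),.04)
quad(c,f([(403,118),(426,128),(368,220),(342,210)]),.04)
w=plane(c,f([(314,141)]),.04)[0]
go((w[0],w[1],.13),-22)
E
```

```text
centre [516.2 -67.8] sides [30.1, 127.7, 32.0, 128.5] ang [71.0, 159.2, 72.4, 158.4]
centre [545.4  10. ] sides [27.8, 126.2, 29.2, 128.3] ang [66.9, 155.8, 71.0, 155.2]
shift [-2.42  -0.975 -0.156] turn [-0.003 -0.003 -2.273]
```

Emit:
{"op": "step_arm", "data": {
  "steps": [
    [[-0.2, -0.1, -0.2, 0, 0, 0], [-0.5, -0.25, -0.3, 0, 0, 0], [-0.8, -0.4, -0.3, 0, 0, 0], [-1, -0.45, -0.3, 0, 0, 0]]
  ]
}}

```text
clock: 24.9
tool_pos: [0.4728, -0.2115, 0.1425]
orientation: [179.9, 0.0, -87.1]
force: [1.0, 0.9, -0.5]
opening: 0.0568
gripper_force: 0.0
```

Emit:
{"op": "step_arm", "data": {
  "steps": [
    [[-0.3, -0.15, 0, 0, 0, 0], [-0.6, -0.3, 0, 0, 0, 0], [-0.9, -0.4, 0, 0, 0, 0], [-1, -0.45, 0, 0, 0, 0]]
  ]
}}

```text
clock: 25.3
tool_pos: [0.5122, -0.1089, 0.1421]
orientation: [179.9, 0.0, -87.0]
force: [0.7, -1.0, -0.7]
opening: 0.0566
gripper_force: 0.0
```

Emit:
{"op": "step_arm", "data": {
  "steps": [
    [[-0.2, -0.04, 0, 0, 0, -0.25], [-0.4, -0.08, 0, 0, 0, -0.5], [-0.42, -0.08, 0, 0, 0, -0.75], [-0.42, -0.08, 0, 0, 0, -1], [-0.42, -0.08, 0, 0, 0, -1]]
  ]
}}

```text
clock: 25.8
tool_pos: [0.5176, -0.0688, 0.1425]
orientation: [179.9, 0.0, -58.3]
force: [-0.4, -0.8, -0.2]
opening: 0.0567
gripper_force: 0.0
```

Emit:
{"op": "step_arm", "data": {
  "steps": [
    [[0, 0, 0, 0, 0, -0.25], [0, 0, 0, 0, 0, -0.5], [0, 0, 0, 0, 0, -0.75], [0, 0, 0, 0, 0, -1], [0, 0, 0, 0, 0, -1]]
  ]
}}

```text
clock: 26.3
tool_pos: [0.5178, -0.0691, 0.1429]
orientation: [180.0, 0.1, -29.9]
force: [0.6, -0.1, -0.7]
opening: 0.057
gripper_force: 0.0
```

Emit:
{"op": "step_arm", "data": {
  "steps": [
    [[0, 0, 0.1, 0, 0, -0.2], [0, 0, 0.15, 0, 0, -0.27], [0, 0, 0.15, 0, 0, -0.27], [0, 0, 0.15, 0, 0, -0.27]]
  ]
}}

```text
clock: 26.7
tool_pos: [0.5181, -0.0689, 0.1284]
orientation: [180.0, 0.0, -22.4]
force: [0.3, 0.9, -0.0]
opening: 0.0566
gripper_force: 0.0
```

```bash
python3 - <<'E'
from h import *
p,d=snapshot("wrist");cv2.imwrite("pics/w11.png",p[:,:,::-1])
E
```

```text
(no output)
```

View pics/w11.png

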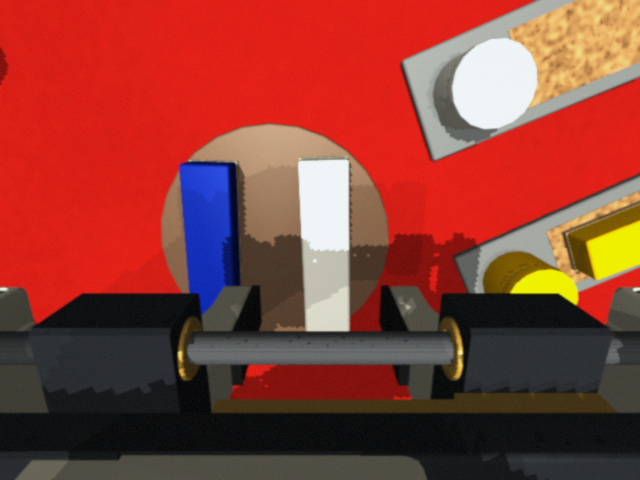

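White lies between the fingers, with corners (299,159), (349,159), (350,331) and (305,331). Blue's far end is at (181–234, 163).

```bash
python3 - <<'E'
from h import *
c=calibration("wrist")
Y=[(299,159),(349,159),(350,331),(305,331)]
quad(c,Y,.040);k=plane(c,Y,.040);print(tl(k)); print(tl(plane(c,[(181,163),(234,163),(197,313)],.04)))
f=tl(k)[:2].mean(0);print(f)
go((k[:,0].mean(),k[:,1].mean(),.018),-21.5)
E
```

```text
centre [514.4 -72.5] sides [33.0, 128.5, 34.4, 128.4] ang [67.7, 159.4, 67.7, 158.8]
[[ 62.  -13.1  88.6]
 [ 62.   19.9  88.6]
 [-66.4  23.6  88.6]
 [-66.4 -10.7  88.6]]
[[ 59.4 -91.4  88.6]
 [ 59.4 -56.2  88.6]
 [-51.1 -91.7  88.6]]
[62.   3.4 88.6]
shift [-0.022  0.049  1.106] turn [ 0.     0.    -0.028]
```

Emit:
{"op": "step_arm", "data": {
  "steps": [
    [[-0.02, 0.05, 0.15, 0, 0, -0.04], [-0.02, 0.05, 0.4, 0, 0, -0.04], [-0.02, 0.05, 0.65, 0, 0, -0.04], [-0.02, 0.05, 0.8, 0, 0, -0.04], [-0.02, 0.05, 0.92, 0, 0, -0.04], [-0.02, 0.05, 1, 0, 0, -0.04], [-0.02, 0.05, 1, 0, 0, -0.04]]
  ]
}}

```text
clock: 27.45
tool_pos: [0.5142, -0.0726, 0.0279]
orientation: [180.0, 0.1, -21.0]
force: [0.0, 0.0, 0.3]
opening: 0.0568
gripper_force: 0.0
```

Emit:
{"op": "step_arm", "data": {
  "steps": [
    [[0, 0, 0.05, 0, 0, 0], [0, 0, 0.1, 0, 0, 0], [0, 0, 0.1, 0, 0, 0], [0, 0, 0.1, 0, 0, 0]]
  ]
}}

```text
clock: 27.85
tool_pos: [0.5146, -0.0725, 0.0187]
orientation: [-180.0, -0.0, -20.9]
force: [0.9, -0.6, -0.7]
opening: 0.0563
gripper_force: 0.0
```

Emit:
{"op": "step_arm", "data": {
  "steps": [
    [[0, 0, 0, 0, 0, 0], [0, 0, 0, 0, 0, 0], [0, 0, 0, 0, 0, 0], [0, 0, 0, 0, 0, 0], [0, 0, 0, 0, 0, 0], [0, 0, 0, 0, 0, 0]]
  ],
  "jaw": 255
}}

```text
clock: 28.45
tool_pos: [0.5147, -0.0724, 0.0187]
orientation: [-180.0, -0.0, -20.9]
force: [0.2, 0.6, 1.7]
opening: 0.0342
gripper_force: 30.0
```

Emit:
{"op": "step_arm", "data": {
  "steps": [
    [[0, 0, -0.05, 0, 0, 0], [0, 0, -0.15, 0, 0, 0], [0, 0, -0.35, 0, 0, 0], [0, 0, -0.6, 0, 0, 0], [0, 0, -0.85, 0, 0, 0], [0, 0, -1, 0, 0, 0], [0, 0, -1, 0, 0, 0], [0, 0, -1, 0, 0, 0]]
  ]
}}

```text
clock: 29.25
tool_pos: [0.5141, -0.0725, 0.1185]
orientation: [-180.0, -0.0, -21.0]
force: [0.8, 0.1, -2.3]
opening: 0.034
gripper_force: 30.0
```

```bash
python3 - <<'E'
from h import *
p,d=snapshot("wrist");cv2.imwrite("pics/w12.png",p[:,:,::-1])
go((.576,-.317,.12),-89.6)
E
```

```text
shift [ 1.455  2.06  -0.022] turn [2.000e-03 2.000e-03 2.396e+00]
```

Emit:
{"op": "step_arm", "data": {
  "steps": [
    [[0.1, 0.15, 0, 0, 0, 0], [0.28, 0.4, 0, 0, 0, 0], [0.5, 0.7, 0, 0, 0, 0], [0.7, 1, 0, 0, 0, 0]]
  ]
}}

```text
clock: 29.7
tool_pos: [0.5438, -0.1919, 0.1171]
orientation: [180.0, 0.1, -20.9]
force: [0.5, 0.3, -2.8]
opening: 0.0337
gripper_force: 30.0
```

Emit:
{"op": "step_arm", "data": {
  "steps": [
    [[0.2, 0.3, 0, 0, 0, 0], [0.42, 0.6, 0, 0, 0, 0], [0.6, 0.85, 0, 0, 0, 0], [0.7, 1, 0, 0, 0, 0]]
  ]
}}

```text
clock: 30.1
tool_pos: [0.5732, -0.3113, 0.1164]
orientation: [180.0, 0.2, -21.0]
force: [-0.7, 0.5, -3.1]
opening: 0.0338
gripper_force: 30.0
```

Emit:
{"op": "step_arm", "data": {
  "steps": [
    [[0.055, 0.06, 0, 0, 0, 0.25], [0.055, 0.06, 0, 0, 0, 0.5], [0.055, 0.06, 0, 0, 0, 0.75], [0.055, 0.06, 0, 0, 0, 1], [0.055, 0.06, 0, 0, 0, 1]]
  ]
}}

```text
clock: 30.6
tool_pos: [0.5762, -0.3164, 0.1172]
orientation: [179.9, 0.1, -49.7]
force: [-0.3, -0.0, -2.7]
opening: 0.0336
gripper_force: 30.0
```

Emit:
{"op": "step_arm", "data": {
  "steps": [
    [[0, 0, 0, 0, 0, 0.25], [0, 0, 0, 0, 0, 0.5], [0, 0, 0, 0, 0, 0.75], [0, 0, 0, 0, 0, 1], [0, 0, 0, 0, 0, 1]]
  ]
}}

```text
clock: 31.1
tool_pos: [0.5764, -0.3165, 0.1178]
orientation: [179.9, 0.0, -78.1]
force: [-0.3, 0.2, -2.9]
opening: 0.0338
gripper_force: 30.0
```

Emit:
{"op": "step_arm", "data": {
  "steps": [
    [[0, 0, 0.05, 0, 0, 0.2], [0, 0, 0.1, 0, 0, 0.4], [0, 0, 0.2, 0, 0, 0.4], [0, 0, 0.2, 0, 0, 0.4], [0, 0, 0.2, 0, 0, 0.4]]
  ]
}}

```text
clock: 31.6
tool_pos: [0.5765, -0.3168, 0.098]
orientation: [179.9, 0.0, -89.4]
force: [0.6, 0.6, -1.9]
opening: 0.0336
gripper_force: 30.0
```

```bash
python3 - <<'E'
from h import *
p,d=snapshot("wrist");cv2.imwrite("pics/w13.png",p[:,:,::-1])
go((.576,-.317,.0145),-89.6)
E
```

```text
shift [0.001 0.008 0.839] turn [ 0.001 -0.     0.004]
```

View pics/w13.png

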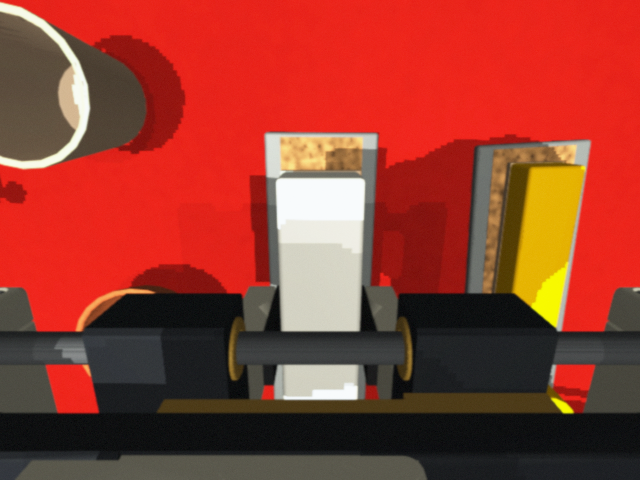

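White is held over its own board, whose corners are (265,133) and (378,132). A bowl rim at (78–180, 290) is near the gripper's left side, so I'll check it by depth before descending.

```bash
python3 - <<'E'
from h import *
d=np.load("pics/scene0.npy");c=calibration("scene")
R=cv2.Rodrigues(c["rvec"])[0];t=c["tvec"]
v,u=np.mgrid[0:480,0:640];P=np.stack([(u-c["mtx"][0,2])/c["mtx"][0,0]*d,(v-c["mtx"][1,2])/c["mtx"][1,1]*d,d],-1)
W=(P-t)@R
k=W[(u>150)&(u<205)&(v>305)&(v<355)&(d>0)&(W[...,2]>.02)]
print(np.percentile(k,[1,99],axis=0).round(3))
c=calibration("wrist");print(tl(plane(c,[(278,180),(364,180)],.04+.0793)))
k=plane(c,[(265,133),(378,132)],.008)*1000;print(k)
E
```

```text
[[ 0.654 -0.297  0.02 ]
 [ 0.74  -0.211  0.045]]
[[ 62.5 -16.3 -20.9]
 [ 62.5  15.8 -20.9]]
[[ 614.01456446 -395.08051358    8.        ]
 [ 540.35784273 -396.35848087    8.        ]]
```

Emit:
{"op": "step_arm", "data": {
  "steps": [
    [[0.02, 0, 0.15, 0, 0, 0], [0.02, 0, 0.38, 0, 0, 0], [0.02, 0, 0.58, 0, 0, 0], [0.02, 0, 0.7, 0, 0, 0], [0.02, 0, 0.79, 0, 0, 0], [0.02, 0, 0.84, 0, 0, 0], [0.02, 0, 0.84, 0, 0, 0], [0.02, 0, 0.84, 0, 0, 0]]
  ]
}}

```text
clock: 32.45
tool_pos: [0.5775, -0.319, 0.0152]
orientation: [-179.9, -0.0, -89.7]
force: [0.5, 0.9, -3.1]
opening: 0.0338
gripper_force: 30.0
```

Emit:
{"op": "step_arm", "data": {
  "steps": [
    [[0, 0, 0, 0, 0, 0], [0, 0, 0, 0, 0, 0], [0, 0, 0, 0, 0, 0], [0, 0, 0, 0, 0, 0], [0, 0, 0, 0, 0, 0]]
  ],
  "jaw": 90
}}

```text
clock: 32.95
tool_pos: [0.5769, -0.3189, 0.0147]
orientation: [-180.0, -0.0, -89.7]
force: [0.0, 0.0, -0.3]
opening: 0.0562
gripper_force: 0.0
```

Emit:
{"op": "step_arm", "data": {
  "steps": [
    [[0, 0, -0.1, 0, 0, 0], [0, 0, -0.3, 0, 0, 0], [0, 0, -0.6, 0, 0, 0], [0, 0, -0.9, 0, 0, 0], [0, 0, -1, 0, 0, 0], [0, 0, -1, 0, 0, 0]]
  ]
}}

```text
clock: 33.55
tool_pos: [0.5781, -0.3193, 0.1173]
orientation: [-179.8, -0.1, -89.7]
force: [-0.6, -0.4, -0.8]
opening: 0.0566
gripper_force: 0.0
```

```bash
python3 - <<'E'
from h import *
p,d=snapshot("scene");cv2.imwrite("pics/s6.png",p[:,:,::-1]);c=calibration("scene")
b=p.astype(int);m=((b[...,2]>90)&(b[...,0]<90)).astype(np.uint8)*255;roi=np.zeros_like(m);roi[240:310,255:335]=1
print("blue",rect(c,m*roi,.04))
go((.545,.008,.13),-23.5)
E
```

```text
blue [545.4   7.2 129.6  34.5 -24. ]
shift [-3.27   0.303 -0.147] turn [-3.000e-03 -2.000e-03 -2.311e+00]
```

Emit:
{"op": "step_arm", "data": {
  "steps": [
    [[-0.2, 0.02, -0.2, 0, 0, 0], [-0.5, 0.05, -0.3, 0, 0, 0], [-0.8, 0.08, -0.3, 0, 0, 0], [-1, 0.1, -0.3, 0, 0, 0]]
  ]
}}

```text
clock: 34.0
tool_pos: [0.5652, -0.2173, 0.1433]
orientation: [179.9, 0.0, -89.7]
force: [1.6, -0.2, -0.7]
opening: 0.0569
gripper_force: 0.0
```

Emit:
{"op": "step_arm", "data": {
  "steps": [
    [[-0.3, 0.03, 0, 0, 0, 0], [-0.6, 0.06, 0, 0, 0, 0], [-0.9, 0.09, 0, 0, 0, 0], [-1, 0.1, 0, 0, 0, 0]]
  ]
}}

```text
clock: 34.4
tool_pos: [0.5546, -0.1169, 0.1432]
orientation: [179.9, 0.0, -89.6]
force: [-0.4, 0.7, -0.5]
opening: 0.0568
gripper_force: 0.0
```

Emit:
{"op": "step_arm", "data": {
  "steps": [
    [[-0.3, 0.03, 0, 0, 0, 0], [-0.6, 0.06, 0, 0, 0, 0], [-0.9, 0.09, 0, 0, 0, 0], [-1, 0.1, 0, 0, 0, 0]]
  ]
}}

```text
clock: 34.8
tool_pos: [0.5445, -0.0175, 0.1436]
orientation: [179.9, -0.0, -89.6]
force: [-0.3, 0.0, 0.1]
opening: 0.0565
gripper_force: 0.0
```

Emit:
{"op": "step_arm", "data": {
  "steps": [
    [[-0.15, 0, 0, 0, 0, -0.25], [-0.23, 0.02, 0, 0, 0, -0.5], [-0.23, 0.02, 0, 0, 0, -0.75], [-0.23, 0.02, 0, 0, 0, -1], [-0.23, 0.02, 0, 0, 0, -1]]
  ]
}}

```text
clock: 35.3
tool_pos: [0.5427, 0.0034, 0.1438]
orientation: [179.9, 0.0, -60.9]
force: [0.3, 0.2, 0.4]
opening: 0.0569
gripper_force: 0.0
```

Emit:
{"op": "step_arm", "data": {
  "steps": [
    [[0, 0, 0, 0, 0, -0.25], [0, 0, 0, 0, 0, -0.5], [0, 0, 0, 0, 0, -0.75], [0, 0, 0, 0, 0, -1], [0, 0, 0, 0, 0, -1]]
  ]
}}

```text
clock: 35.8
tool_pos: [0.5429, 0.0034, 0.144]
orientation: [180.0, 0.0, -32.5]
force: [-1.1, 0.5, 0.0]
opening: 0.0564
gripper_force: 0.0
```

Emit:
{"op": "step_arm", "data": {
  "steps": [
    [[0, 0, 0.1, 0, 0, -0.2], [0, 0, 0.15, 0, 0, -0.31], [0, 0, 0.15, 0, 0, -0.31], [0, 0, 0.15, 0, 0, -0.31]]
  ]
}}

```text
clock: 36.2
tool_pos: [0.543, 0.0036, 0.1295]
orientation: [180.0, 0.0, -23.8]
force: [-0.1, 0.2, 0.6]
opening: 0.0568
gripper_force: 0.0
```

```bash
python3 - <<'E'
from h import *
p,d=snapshot("wrist");cv2.imwrite("pics/w14.png",p[:,:,::-1]);c=calibration("wrist")
b=p.astype(int);m=((b[...,2]>70)&(b[...,2]>1.6*b[...,0])&(b[...,2]>1.4*b[...,1])).astype(np.uint8)*255
cs=cv2.findContours(m,cv2.RETR_EXTERNAL,cv2.CHAIN_APPROX_NONE)[0];k=max(cs,key=cv2.contourArea)
print(cv2.boundingRect(k),cv2.boxPoints(cv2.minAreaRect(k)).round(0).tolist())
for v in(170,200,240,280,300,325):
    u=np.where(m[v,150:500]>0)[0]+150
    if len(u):print(v,u.min(),u.max(),tl(plane(c,[(u.min(),v),(u.max()+1,v)],.04)).tolist())
print(tl(plane(c,[(320,cv2.boundingRect(k)[1])],.04)),get_obs()["tool_pos"])
E
```

```text
(292, 156, 50, 174) [[292.0, 156.0], [341.0, 156.0], [341.0, 329.0], [292.0, 329.0]]
170 292 341 [[54.8, -18.0, 89.7], [54.8, 15.4, 89.7]]
200 292 340 [[34.5, -18.5, 89.7], [34.5, 15.1, 89.7]]
240 293 339 [[5.9, -18.4, 89.7], [5.9, 14.9, 89.7]]
280 294 338 [[-24.7, -18.3, 89.7], [-24.7, 14.6, 89.7]]
300 294 338 [[-40.9, -18.7, 89.7], [-40.9, 14.9, 89.7]]
325 295 337 [[-61.8, -18.3, 89.7], [-61.8, 14.4, 89.7]]
[[63.9  0.7 89.7]] [0.54320395 0.00376412 0.12967827]
```

Blue is centred and aligned within 2 mm.

Emit:
{"op": "step_arm", "data": {
  "steps": [
    [[-0.02, -0.02, 0.15, 0, 0, 0], [-0.02, -0.02, 0.4, 0, 0, 0], [-0.02, -0.02, 0.65, 0, 0, 0], [-0.02, -0.02, 0.8, 0, 0, 0], [-0.02, -0.02, 0.92, 0, 0, 0], [-0.02, -0.02, 1, 0, 0, 0], [-0.02, -0.02, 1, 0, 0, 0]]
  ]
}}

```text
clock: 36.95
tool_pos: [0.5417, 0.0064, 0.0289]
orientation: [180.0, 0.1, -23.6]
force: [-0.1, -0.8, 0.1]
opening: 0.0567
gripper_force: 0.0
```

Emit:
{"op": "step_arm", "data": {
  "steps": [
    [[0, 0, 0.05, 0, 0, 0], [0, 0, 0.11, 0, 0, 0], [0, 0, 0.11, 0, 0, 0], [0, 0, 0.11, 0, 0, 0]]
  ]
}}

```text
clock: 37.35
tool_pos: [0.5421, 0.0066, 0.0187]
orientation: [-180.0, -0.0, -23.5]
force: [-0.2, -0.5, -0.3]
opening: 0.0568
gripper_force: 0.0
```

Emit:
{"op": "step_arm", "data": {
  "steps": [
    [[0, 0, 0, 0, 0, 0], [0, 0, 0, 0, 0, 0], [0, 0, 0, 0, 0, 0], [0, 0, 0, 0, 0, 0], [0, 0, 0, 0, 0, 0], [0, 0, 0, 0, 0, 0]]
  ],
  "jaw": 255
}}

```text
clock: 37.95
tool_pos: [0.5422, 0.0066, 0.0187]
orientation: [-180.0, -0.0, -23.5]
force: [0.6, 0.4, 2.2]
opening: 0.0337
gripper_force: 30.0
```

Emit:
{"op": "step_arm", "data": {
  "steps": [
    [[0, 0, -0.05, 0, 0, 0], [0, 0, -0.15, 0, 0, 0], [0, 0, -0.35, 0, 0, 0], [0, 0, -0.6, 0, 0, 0], [0, 0, -0.85, 0, 0, 0], [0, 0, -1, 0, 0, 0], [0, 0, -1, 0, 0, 0], [0, 0, -1, 0, 0, 0]]
  ]
}}

```text
clock: 38.75
tool_pos: [0.5417, 0.0066, 0.1186]
orientation: [-180.0, -0.0, -23.5]
force: [-0.1, 1.2, -2.7]
opening: 0.0335
gripper_force: 30.0
```

```bash
python3 - <<'E'
from h import *
p,d=snapshot("wrist");cv2.imwrite("pics/w15.png",p[:,:,::-1]);c=calibration("wrist")
b=p.astype(int);m=((b[...,2]>70)&(b[...,2]>1.6*b[...,0])&(b[...,2]>1.4*b[...,1])).astype(np.uint8)
v=np.where(m[100:300,300:340].sum(1)>30)[0].min()+100;z=get_obs()["tool_pos"][2]+.0215
print(v,tl(plane(c,[(320,v),(320,v+8)],z)))
go((.5285,.2718,.12),-88)
E
```

```text
168 [[ 67.    0.7 -21.6]
 [ 64.1   0.7 -21.6]]
shift [-1.177 -2.382 -0.021] turn [2.00e-03 1.00e-03 2.25e+00]
```

Emit:
{"op": "step_arm", "data": {
  "steps": [
    [[-0.08, -0.15, 0, 0, 0, 0], [-0.2, -0.4, 0, 0, 0, 0], [-0.35, -0.7, 0, 0, 0, 0], [-0.5, -1, 0, 0, 0, 0]]
  ]
}}

```text
clock: 39.2
tool_pos: [0.5351, 0.1187, 0.1172]
orientation: [179.9, 0.1, -23.6]
force: [0.8, 1.0, -2.2]
opening: 0.0338
gripper_force: 30.0
```

Emit:
{"op": "step_arm", "data": {
  "steps": [
    [[-0.15, -0.3, 0, 0, 0, 0], [-0.3, -0.6, 0, 0, 0, 0], [-0.45, -0.9, 0, 0, 0, 0], [-0.5, -1, 0, 0, 0, 0]]
  ]
}}

```text
clock: 39.6
tool_pos: [0.5295, 0.2322, 0.1171]
orientation: [179.9, 0.0, -23.4]
force: [0.2, -0.6, -2.7]
opening: 0.0337
gripper_force: 30.0
```

Emit:
{"op": "step_arm", "data": {
  "steps": [
    [[-0.1, -0.2, 0, 0, 0, 0.2], [-0.18, -0.36, 0, 0, 0, 0.45], [-0.18, -0.38, 0, 0, 0, 0.7], [-0.18, -0.38, 0, 0, 0, 0.9], [-0.18, -0.38, 0, 0, 0, 1], [-0.18, -0.38, 0, 0, 0, 1]]
  ]
}}

```text
clock: 40.2
tool_pos: [0.5282, 0.2711, 0.1172]
orientation: [179.9, -0.0, -52.2]
force: [0.5, 0.3, -2.5]
opening: 0.0339
gripper_force: 30.0
```

Emit:
{"op": "step_arm", "data": {
  "steps": [
    [[0, 0, 0, 0, 0, 0.25], [0, 0, 0, 0, 0, 0.5], [0, 0, 0, 0, 0, 0.75], [0, 0, 0, 0, 0, 1], [0, 0, 0, 0, 0, 1]]
  ]
}}

```text
clock: 40.7
tool_pos: [0.5284, 0.2713, 0.1178]
orientation: [179.9, -0.0, -80.8]
force: [0.2, 0.4, -1.5]
opening: 0.0339
gripper_force: 30.0
```

Emit:
{"op": "step_arm", "data": {
  "steps": [
    [[0, 0, 0.05, 0, 0, 0.2], [0, 0, 0.1, 0, 0, 0.25], [0, 0, 0.2, 0, 0, 0.25], [0, 0, 0.2, 0, 0, 0.25], [0, 0, 0.2, 0, 0, 0.25]]
  ]
}}

```text
clock: 41.2
tool_pos: [0.5285, 0.2716, 0.098]
orientation: [180.0, -0.1, -87.8]
force: [0.2, 1.0, -2.5]
opening: 0.0338
gripper_force: 30.0
```

```bash
python3 - <<'E'
from h import *
go((.5285,.2718,.0145),-88)
E
```

```text
shift [-0.003 -0.     0.835] turn [ 0.002 -0.002  0.006]
```

Emit:
{"op": "step_arm", "data": {
  "steps": [
    [[0, 0, 0.15, 0, 0, 0], [0, 0, 0.38, 0, 0, 0], [0, 0, 0.58, 0, 0, 0], [0, 0, 0.7, 0, 0, 0], [0, 0, 0.79, 0, 0, 0], [0, 0, 0.84, 0, 0, 0], [0, 0, 0.84, 0, 0, 0], [0, 0, 0.84, 0, 0, 0]]
  ]
}}

```text
clock: 42.0
tool_pos: [0.5292, 0.2723, 0.0152]
orientation: [-179.9, 0.0, -87.9]
force: [0.5, 0.7, -2.2]
opening: 0.0338
gripper_force: 30.0
```

Emit:
{"op": "step_arm", "data": {
  "steps": [
    [[0, 0, 0, 0, 0, 0], [0, 0, 0, 0, 0, 0], [0, 0, 0, 0, 0, 0], [0, 0, 0, 0, 0, 0], [0, 0, 0, 0, 0, 0]]
  ],
  "jaw": 90
}}

```text
clock: 42.5
tool_pos: [0.5288, 0.2719, 0.0147]
orientation: [-180.0, 0.0, -88.0]
force: [0.3, 0.6, 0.5]
opening: 0.0565
gripper_force: 0.0
```

Emit:
{"op": "step_arm", "data": {
  "steps": [
    [[0, 0, -0.1, 0, 0, 0], [0, 0, -0.3, 0, 0, 0], [0, 0, -0.6, 0, 0, 0], [0, 0, -0.9, 0, 0, 0], [0, 0, -1, 0, 0, 0], [0, 0, -1, 0, 0, 0]]
  ]
}}

```text
clock: 43.1
tool_pos: [0.5297, 0.2727, 0.117]
orientation: [-179.8, 0.2, -88.0]
force: [0.4, 0.1, -0.3]
opening: 0.0568
gripper_force: 0.0
```

Emit:
{"op": "step_arm", "data": {
  "steps": [
    [[0.3, 0, -0.2, 0, 0, 0], [0.6, 0, -0.5, 0, 0, 0], [0.9, 0, -0.8, 0, 0, 0], [1, 0, -1, 0, 0, 0]]
  ]
}}

```text
clock: 43.5
tool_pos: [0.532, 0.1697, 0.2155]
orientation: [180.0, -0.0, -88.0]
force: [0.5, 1.1, 0.4]
opening: 0.0567
gripper_force: 0.0
```

Emit:
{"op": "step_arm", "data": {
  "steps": [
    [[0.3, 0, 0, 0, 0, 0], [0.6, 0, 0, 0, 0, 0], [0.9, 0, 0, 0, 0, 0], [1, 0, 0, 0, 0, 0], [1, 0, 0, 0, 0, 0], [1, 0, 0, 0, 0, 0]]
  ]
}}

```text
clock: 44.1
tool_pos: [0.5357, 0.0722, 0.2139]
orientation: [179.9, -0.0, -88.0]
force: [0.2, -0.1, 1.3]
opening: 0.0565
gripper_force: 0.0
```

```bash
python3 - <<'E'
from h import *
p,d=snapshot("scene");cv2.imwrite("pics/s7.png",p[:,:,::-1]);c=calibration("scene")
R=cv2.Rodrigues(c["rvec"])[0];t=c["tvec"]
v,u=np.mgrid[0:480,0:640];P=np.stack([(u-c["mtx"][0,2])/c["mtx"][0,0]*d,(v-c["mtx"][1,2])/c["mtx"][1,1]*d,d],-1)
W=(P-t)@R
H=dict(yellow=(.432,-.3127),white=(.576,-.317),black=(.403,.266),blue=(.5285,.2718),green=(.6469,.2618))
for n,(x,y) in H.items():
    s=(d>0)&(abs(W[...,0]-x)<.04)&(W[...,1]>y-.09)&(W[...,1]<y+.08)&(W[...,2]>.028)&(W[...,2]<.045)
    k=W[s];r=cv2.minAreaRect((k[:,:2]*1000).astype(np.float32))
    print(n,len(k),"off",(np.array(r[0])-np.array([x,y])*1000).round(1),"size",np.round(r[1],0),"ang",round(r[2],1),"z",np.median(k[:,2]).round(4))
o=get_obs();print(o["clock"],o["tool_pos"])
E
```

```text
yellow 677 off [ 2.7 -0.1] size [ 41. 130.] ang 1.8 z 0.0349
white 785 off [ 2.9 -0.2] size [ 38. 132.] ang 1.0 z 0.0349
black 665 off [ 1.3 -0.2] size [ 38. 130.] ang 1.9 z 0.0346
blue 775 off [ 2.8 -0.1] size [ 39. 131.] ang 2.5 z 0.0347
green 910 off [ 2.  -0.3] size [129.  38.] ang 87.5 z 0.0349
44.15 [0.53576283 0.07253326 0.2140285 ]
```

All five bars lie flat on their strips, within 3 mm of centre and about 3° of the strip's direction. I'll hand in now.

```bash
python3 -c "
from plant import *
print(close_job())"
```

```text
the job is handed in; nothing more can be done
None
```

The job is handed in at about 44 s: by a final depth check all five bars lie flat and released on the cork strips of their own colour, within about 3 mm of centre; no pass/fail result came back.

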